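Shut and lock the terminal box lid with the screwdriver

ROBOT

A 7-joint arm with a two-finger parallel gripper is mounted at the origin on the work surface. World frame = base frame: x ahead of the robot, y to its left, z up, the work surface at z = 0. Lengths are in m, angles in rad, forces in N, time in s.
With the tool pointing down it reaches from about 0.425 to 0.875 m from the base axis. Payload 4.7 kg.
Tool frame: the origin (TCP) lies midway between the tips of the shut fingers; the grasp point (between the pads) lies 19 mm behind it; x points along the fingers, y is the direction in which the jaws open and shut, and the axes are right-handed (so a half turn about x gives the same grasp; the last joint's range is limited). The gripper opens to 87 mm and grips with 3 to 60 N. Pads are 19 mm wide; open, the fingers measure 117 mm over their backs; the gripper's body (75 mm by 190 mm) begins 51 mm behind the grasp point.
Start: joints at [-1.326, 0.321, -0.07, 1.45, 0.023, 1.371, -0.057], TCP at [0.149, 0.633, 0.223] pointing down, gripper open.
Joint ranges: [-2.86, 2.86], [-0.3, 2.09], [-1.38, 1.24], [0.06, 2.45], [-1.56, 4.7], [0.09, 2.05], [-2.69, 2.69]. Speed limits (rad/s): [2.57, 2.57, 3.14, 3.14, 3.14, 3.14, 3.14].

INTERFACE

Orientations are given as a rotation vector (axis times angle).
In Python, from bench import ctrl gives the robot as it stands. The module is installed in compiled form; this text tells all that it offers.
- The arm moves only by the shell command python3 -m jog 'ROWS' [FORCE]. ROWS is JSON, a list of rows, each an object with "rot": the turn, a rotation vector about the tool's x, y, z in units of 5 degrees (1.0 is 5 degrees), a list of three; "travel": the shift along the tool's x, y, z in units of 0.3 m (1.0 is 0.3 m), a list of three; "jaw": the closure, from -1 (fully open) to 1 (shut), so that 0 is half open. In form: [{"rot": [ax, ay, az], "travel": [tx, ty, tz], "jaw": jaw}, ...]. A call has 1 to 8 rows; each row shifts and turns the commanded pose from where the row before left it, along the tool's axes as they then stand; what a row does not reach is not made up. A row lasts 1/10 s, in which the tool goes at most 50 mm and 8.59 degrees, less where a joint would pass 70% of its speed; a pose out of reach is approached as far as the arm can. A call with a number of a shift or a turn outside -1 to 1 is refused whole. A call with a gripper value outside its range is refused whole. The fingers move at their own pace and stop on an object; FORCE is the grip in N (left out, the last holds). Time passes only in rows, so rows that do not move let the fingers close. It gives the time, the measured TCP pose, the force and the opening at its end, in the units of the state.
- ctrl.get_state(): the state, without advancing time (a new reading comes with each control period).
- ctrl.get_image(name): name is "side" or "top" or "wrist"; returns the picture (400x640x3 uint8, red, green, blue); there is no depth.
- ctrl.camera_model(name): a dict with "mtx" (3x3 intrinsics, pixels), "k1" (the pictures are not rectified: a ray, as slopes to the right and down, at radius r is drawn at 1 + k1 r^2 times it, then the intrinsics apply), "extrinsics" (4x4, takes a point from world to camera coordinates); the wrist camera has in their place "hand_eye" (4x4, takes a point from camera to tool coordinates, whose origin is the TCP and whose axes are the tool frame's). Camera axes: x right, y up, looking along -z (the intrinsics and any distortion apply to the point x, -y, -z); pixel columns grow to the right and rows downward; lengths in m; the calibration is good to about 2 mm. A picture is of the moment at which its call begins: read the wrist's pose just before it. camera_model takes no time and is no camera call.
- ctrl.close_job(): hands the job in, once; it reports no verdict.
The state is a dict: "time": time; "joint_positions": joint angles; "qd": joint speeds; "joint_torque": joint torques, N m; "position": TCP position; "tool_rot": TCP orientation; "ft_force": force on the tool from outside, world axes, zero at the start; "torque": the same for the moment, N m; "grip_width": opening from 0.0 (shut) to 1.0 (fully open).
Only numpy, scipy, OpenCV 4.12 (cv2) and the standard library are available. Lean on these libraries where they do the work, as an engineer would, in place of code of your own. Each camera call takes 0.05 s, during which the arm holds its last target.

TASK

The terminal box on the packing bench has been left open: swing its lid fully shut, then lift the flat-blade screwdriver out of the tool rack, seat its blade in the slotted lid lock, press the lock in against its spring and, still pressing, turn it a quarter turn clockwise so that it springs up into its locked position when you let go. Then put the screwdriver back upright in the hole it came from, leaving the other two tools and the jar where they are.

Things in the scene. Friction and masses are not known exactly. Their poses are not given: they have to be found in the camera images.
- termbox: Stainless terminal box fixed to the bench, 160 mm (its x, front to back) x 200 mm (its y) x 90 mm high to the rim. Origin: centre of its underside; x points from its front towards the hinge side, z up. Each end has two flat mounting lugs reaching 19 mm out.
- lid (a joint): Opening angle of the box's hinged lid, rad: 0 shut, grows as the front edge rises, up to 1.1. The hinge is stiff: the lid stays where it is left; 2 to 8 N on the front part of its outer face pushes it shut. Steel panel 164 x 208 x 3 mm, hinged along the box's y on the far (+x) top edge.
- lid_hinge (a point): Middle of the hinge line, at box x = +80 mm, y = 0, z = 90 mm, in the plane of the lid's underside. Its axes turn with the lid: -x runs along the lid to the front edge (164 mm), y along the hinge, z is the lid's outward normal.
- lid_push (a point): Point on the lid's outer face, mid width, 145 mm from the hinge and 19 mm from the front edge; moves with the lid. The lid is bare but for the lock's collar (38 mm across, 8.5 mm high), centred 130 mm from the hinge at mid width, so push 40 mm or more to either side along y.
- lock_slot (a point): Centre of the top of the lid lock's brass head, 26 mm across, 1.5 mm below its round collar's top. Lid shut and lock at rest: 100 mm above the bench, at box x = -50 mm, y = 0. x runs along the slot, z out of the head; axes turn with the lock. Slot: closed pocket 17 x 4.5 mm, 6.5 mm deep, edges bevelled 1.5 mm. Unlocked it lies along the box's x, locked along the box's y.
- plunger (a joint): How far the lock is pressed into the lid, m: 0 at rest, 0.010 at most. A spring pushes it out: 4 N at rest, plus 0.7 N per mm. With the lid shut the lock can turn only while pressed in more than about 6 mm; 7 to 9 mm is comfortable.
- lock (a joint): Turn of the lock, rad, clockwise from above: 0 unlocked, 1.57 locked, stop at 1.62. From 1.5 on, once no longer pressed, it springs up to a depth of about 3 mm and is caught there; released earlier it stays at 6 mm and is not locked.
- rack: Fixed stainless tool rack: plate 64 mm (x) x 240 mm (y) on two end legs, open at front and back. Its top is 100 mm above the bench; three round holes of 24 mm in the plate at rack y = -80, 0 and +80 mm, one tool hanging in each, in any order. Origin: centre of its underside.
- driver_grip (a point): Middle of the flat-blade screwdriver's oval blue handle (tool 177 mm long, 0.17 kg), on its axis, 58 mm above the rack's top. Handle 36 mm wide along x; two flats facing +-y, 26 mm apart, from 23 mm below to 26 mm above this point; top 38 mm above it. z runs up the handle, x along the blade's width. A 30 mm steel ferrule rests on the rack, 58 mm below this point; below it a 9 mm shaft.
- driver_tip (a point): End of the screwdriver's flat blade, on the axis, 140 mm below driver_grip. The blade is 14 mm wide (along x) and 2.5 mm thick (along y) over its last 12 mm. In the rack it hangs with the flats and blade facing the rack's front and back, turned by up to 40 degrees either way.
- crosshead_grip (a point): Middle of the handle of the pointed cross-head screwdriver, round handle up to 33 mm across, top 88 mm above the rack. To be left alone.
- nutdriver_grip (a point): Middle of the handle of the nut driver (slim straight handle 26 mm across, top 82 mm above the rack, with a round socket below). To be left alone.
- jar_mid (a point): Middle of a plastic stock jar with a white lid, 84 mm across, 115 mm high, standing behind the work. To be left alone.
Not all that is in view belongs to the job. What is shaped like the part that bears driver_grip but turquoise or white is not meant.

How it is judged:
By the outcome, as a careful person would: the job done as asked, in the order asked, and still so for the second after the job is handed in, with the robot touching nothing.
It also fails if it takes over 67 s, if anything falls off the work surface, if the arm or the gripper's body presses on something with over 40 N, if the wrist force passes 120 N, or if a joint passes its speed limit or range.

## Working session

There is one attempt and no reset: what is moved stays moved. The work goes in short steps, Python scripts to look and compute and a shell command to move; the robot and the scene stay as the last step left them, time stands still between calls to the robot, and variables do not carry over. Pictures are saved under pics/ and viewed, and the job is handed in when it is done.

```bash
mkdir -p pics; ls; python3 - <<'E'
from bench import ctrl
import cv2
s=ctrl.get_state()
print(s)
for n in("side","top","wrist"):
    m=ctrl.camera_model(n);print(n,m)
    cv2.imwrite(f"pics/{n}0.png",ctrl.get_image(n)[:,:,::-1])
E
```

```text
pics
{'time': 0.0, 'joint_positions': array([-1.3258812 ,  0.32183313, -0.07010558,  1.4516643 ,  0.02261559,
        1.3708154 , -0.05691498]), 'qd': array([ 0.00090047,  0.00179363,  0.00041237,  0.00154399, -0.00014238,
       -0.00101183, -0.00014423]), 'joint_torque': array([-3.56591645e-04, -4.91266072e+01, -4.04022820e-01, -3.12536967e+01,
       -6.38732314e-02,  4.33907867e-02,  1.69855557e-04]), 'position': array([0.14861566, 0.63221024, 0.22146049]), 'tool_rot': array([ 0.17966393,  1.56330707, -0.18269989]), 'ft_force': array([-0.14302427, -0.98241363, -0.36344566]), 'torque': array([-0.02070423,  0.01578726,  0.00932591]), 'grip_width': 0.998066046188936}
side {'mtx': array([[387.43730753,   0.        , 322.47507717],
       [  0.        , 387.43730753, 199.56313889],
       [  0.        ,   0.        ,   1.        ]]), 'k1': -0.0323390165198666, 'extrinsics': array([[ 0.84889227, -0.52847423,  0.00984425, -0.50278893],
       [ 0.38171485,  0.62582166,  0.6801772 , -0.32717162],
       [-0.36561686, -0.57363947,  0.73298163, -0.60674963],
       [ 0.        ,  0.       
[... 338 characters left out ...]
.15040624, -0.59609764],
       [-0.15024265,  0.01073685,  0.98859085, -1.02392465],
       [ 0.        ,  0.        ,  0.        ,  1.        ]])}
wrist {'mtx': array([[305.08715835,   0.        , 323.33454362],
       [  0.        , 305.08715835, 204.60419377],
       [  0.        ,   0.        ,   1.        ]]), 'k1': 0.0022493514989062146, 'hand_eye': array([[ 4.97762981e-04,  2.67032755e-01, -9.63687325e-01,
        -1.61848548e-01],
       [ 9.99998939e-01,  1.18673741e-03,  8.45357399e-04,
        -8.44878422e-05],
       [ 1.36938191e-03, -9.63686723e-01, -2.67031880e-01,
        -7.24996284e-02],
       [ 0.00000000e+00,  0.00000000e+00,  0.00000000e+00,
         1.00000000e+00]])}
```

View pics/side0.png

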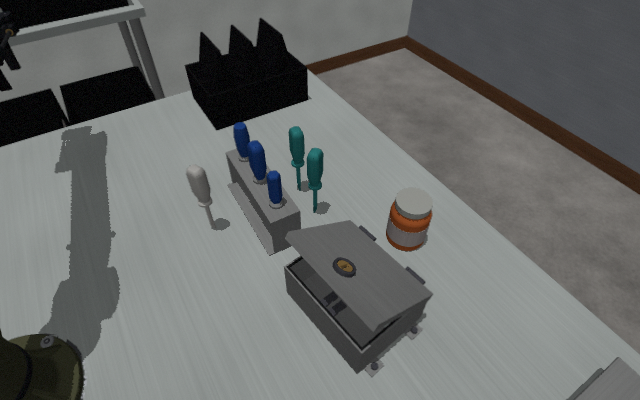

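View pics/top0.png

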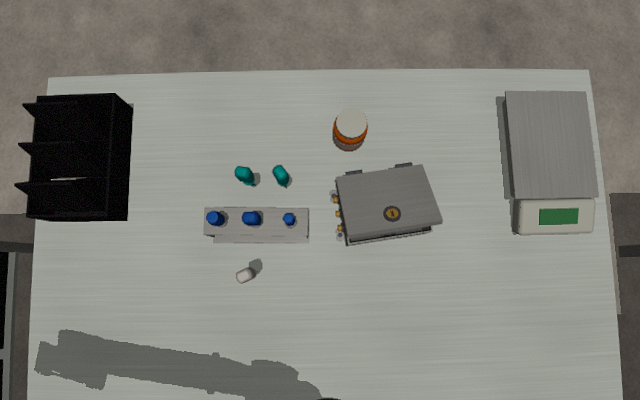

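View pics/wrist0.png

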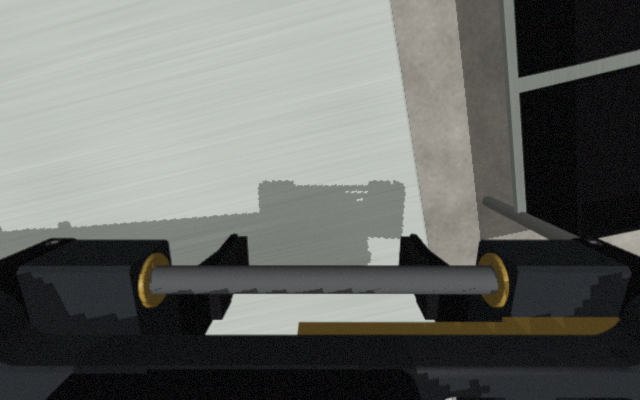

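The box sits right of centre in the top view, around (390,205), with the rack at (256,222). I'll enlarge both areas for detail.

```bash
cat > h.py <<'E'
import numpy as np, cv2
from scipy.spatial.transform import Rotation as R
from bench import ctrl
def ext(n,st=None):
    m=ctrl.camera_model(n)
    if n!="wrist": return m,np.array(m["extrinsics"])
    st=st or ctrl.get_state()
    T=np.eye(4);T[:3,:3]=R.from_rotvec(st["tool_rot"]).as_matrix();T[:3,3]=st["position"]
    return m,np.linalg.inv(T@m["hand_eye"])
def proj(n,P,st=None):
    m,E=ext(n,st);P=np.atleast_2d(P);c=P@E[:3,:3].T+E[:3,3]
    x=c[:,0]/-c[:,2];y=-c[:,1]/-c[:,2];f=1+m["k1"]*(x*x+y*y)
    K=m["mtx"];return np.c_[K[0,0]*x*f+K[0,2],K[1,1]*y*f+K[1,2]]
def ray(n,u,v,st=None):
    m,E=ext(n,st);K=m["mtx"];a=(u-K[0,2])/K[0,0];b=(v-K[1,2])/K[1,1];x,y=a,b
    for _ in range(20):
        f=1+m["k1"]*(x*x+y*y);x,y=a/f,b/f
    d=E[:3,:3].T@np.array([x,-y,-1]);return -E[:3,:3].T@E[:3,3],d
def onz(n,u,v,z,st=None):
    o,d=ray(n,u,v,st);return o+d*(z-o[2])/d[2]
def tri(obs,st=None):
    A=np.zeros((3,3));b=np.zeros(3)
    for n,u,v in obs:
        o,d=ray(n,u,v,st);d/=np.linalg.norm(d);M=np.eye(3)-np.outer(d,d);A+=M;b+=M@o
    p=np.linalg.solve(A,b);return p
def crop(src,dst,x0,y0,x1,y1,k):
    im=cv2.imread(src)[y0:y1,x0:x1];cv2.imwrite(dst,cv2.resize(im,None,fx=k,fy=k,interpolation=cv2.INTER_CUBIC))
E
python3 -c "
from h import *
crop('pics/top0.png','pics/t1.png',195,150,325,250,6)
crop('pics/top0.png','pics/t2.png',320,150,450,250,6)
crop('pics/side0.png','pics/s1.png',215,110,345,260,4)
crop('pics/side0.png','pics/s2.png',270,210,440,380,3.5)
"
```

```text
(no output)
```

View pics/t1.png

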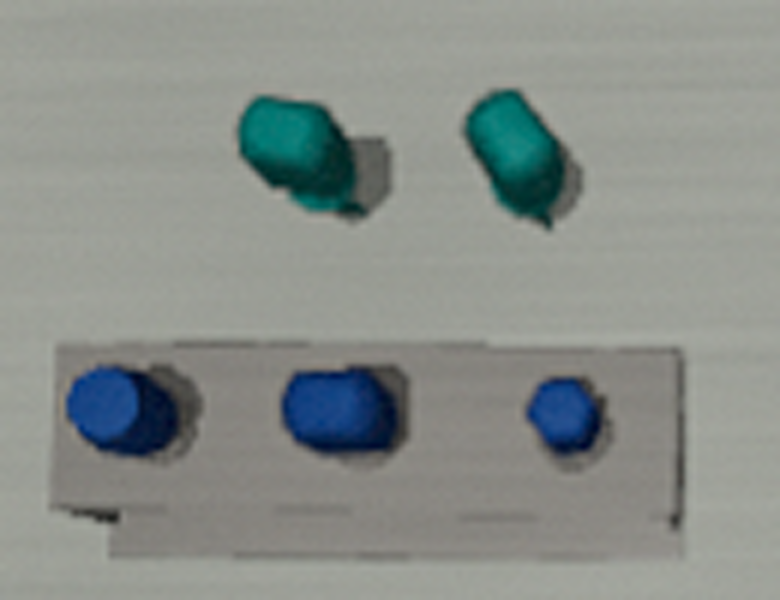

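View pics/t2.png

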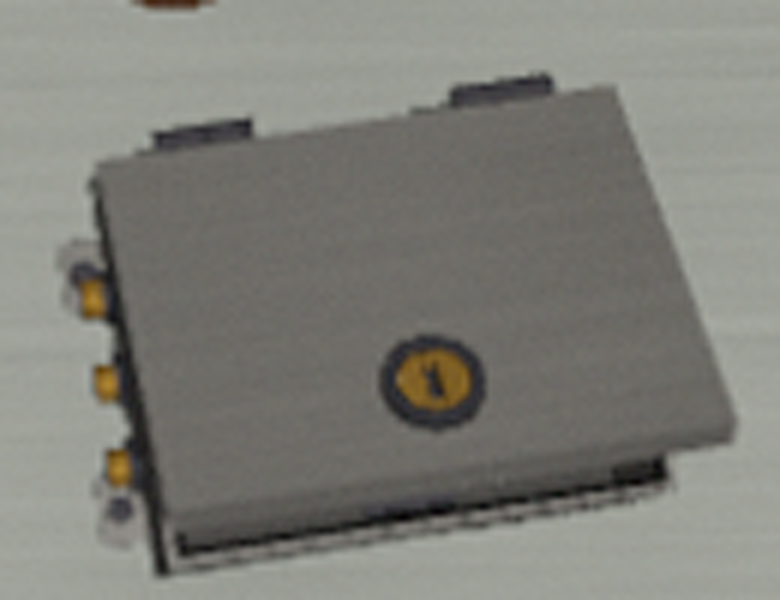

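View pics/s1.png

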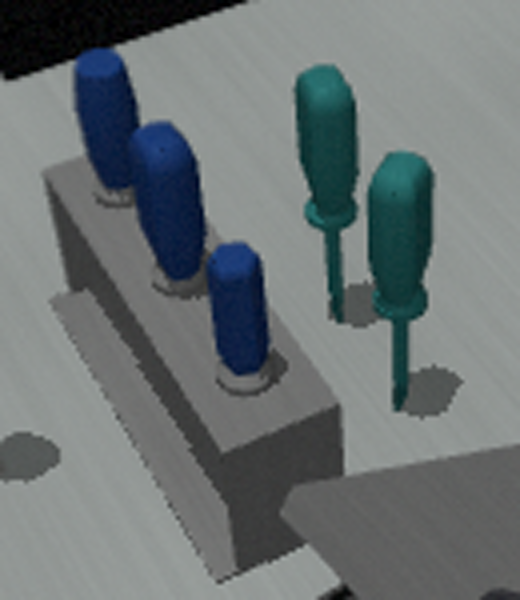

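View pics/s2.png

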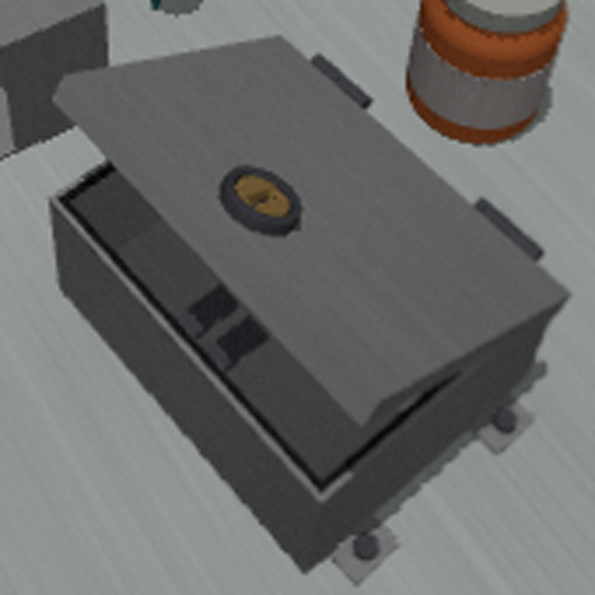

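```bash
cat > fit.py <<'E'
from h import *
from scipy.optimize import least_squares
t2=lambda x,y:(320+x/6,150+y/6); t1=lambda x,y:(195+x/6,150+y/6)
s1=lambda x,y:(215+x/4,110+y/4); s2=lambda x,y:(270+x/3.5,210+y/3.5)
L=[("top",t2(97,163),(0,104,3)),("top",t2(615,88),(0,-104,3)),("top",t2(737,422),(-164,-104,3)),("top",t2(433,380),(-130,0,10)),
("side",s2(58,82),(-164,104,3)),("side",s2(280,37),(0,104,3)),("side",s2(571,294),(0,-104,3)),("side",s2(365,410),(-164,-104,3)),("side",s2(262,198),(-130,0,10))]
B=[("side",s2(320,492),(-80,-100,90)),("side",s2(52,200),(-80,100,90)),("side",s2(305,572),(-80,-100,0)),("side",s2(62,290),(-80,100,0)),("top",t2(160,574),(-80,100,90)),("top",t2(668,485),(-80,-100,90))]
def box(p):
    x,y,a,t=p;Rz=R.from_euler('z',a).as_matrix();T=lambda q:Rz@q+[x,y,0]
    out=[]
    Rl=R.from_euler('y',t).as_matrix()
    for n,uv,q in L: out.append(proj(n,T(Rl@(np.array(q)/1e3)+[.08,0,.09]))[0]-uv)
    for n,uv,q in B: out.append(proj(n,T(np.array(q)/1e3))[0]-uv)
    return np.array(out)
if __name__=="__main__":
    r=least_squares(lambda p:box(p).ravel(),[.6,-.15,.15,.5],loss="soft_l1");print("box",r.x);print(box(r.x).round(1))
    Q=[("top",t1(57,345),(32,120,100)),("top",t1(683,348),(32,-120,100)),("top",t1(680,515),(-32,-120,100)),("top",t1(52,508),(-32,120,100)),
    ("side",s1(43,177),(-32,120,100)),("side",s1(225,450),(-32,-120,100)),("side",s1(340,405),(32,-120,100))]
    def rack(p):
        x,y,a=p;Rz=R.from_euler('z',a).as_matrix()
        return np.array([proj(n,Rz@(np.array(q)/1e3)+[x,y,0])[0]-uv for n,uv,q in Q])
    k=least_squares(lambda p:rack(p).ravel(),[.6,.15,0],loss="soft_l1");print("rack",k.x);print(rack(k.x).round(1))
    # tool ferrule & top of driver
    print("tool top tri",tri([("top",)+t1(320,410),("side",)+s1(160,135)]))
    print("jar",onz("top",350,120,.115))
E
python3 fit.py
```

```text
box [ 0.56934272 -0.14236275  0.13185067  0.47328027]
[[-0.3 -1.2]
 [-0.2 -1.3]
 [-0.   0.7]
 [ 0.1  0.1]
 [ 0.3 -0.1]
 [-0.1 -0.9]
 [-0.  -0.4]
 [ 2.  -0.4]
 [-1.1  0.8]
 [-0.2  2.8]
 [-1.2 -1.1]
 [-0.4  0.5]
 [-1.1 -1.2]
 [ 1.6 -1.7]
 [ 1.7  0.1]]
rack [ 0.53231686  0.15666806 -0.02124544]
[[ 0.5 -0.5]
 [-0.1 -0.4]
 [ 0.2 -0.5]
 [ 0.2  0.1]
 [-0.9 -1.6]
 [-0.8  1.1]
 [ 0.1 -0.4]]
tool top tri [0.53199471 0.15966072 0.19402961]
jar [ 0.76537509 -0.06398613  0.115     ]
```

```bash
cat > plan.py <<'E'
from h import *
import sys
# usage: plan.py x y z jawyaw_deg  (jaw axis direction in world, tool x down)
def target_R(yaw):
    a=np.radians(yaw);X=np.array([0,0,-1.]);Y=np.array([np.cos(a),np.sin(a),0]);return np.c_[X,Y,np.cross(X,Y)]
def info(s):
    M=R.from_rotvec(s["tool_rot"]).as_matrix()
    print("t%.2f pos"%s["time"],s["position"].round(4),"jawyaw %.2f"%np.degrees(np.arctan2(M[1,1],M[0,1])),"xaxis",M[:,0].round(4),"F",s["ft_force"].round(1),"T",s["torque"].round(2),"w %.3f"%s["grip_width"],"q",s["joint_positions"].round(2))
    return M
if __name__=="__main__":
    s=ctrl.get_state();M=info(s)
    if len(sys.argv)>3:
        p=np.array(list(map(float,sys.argv[1:4])));Rt=M if len(sys.argv)<5 else target_R(float(sys.argv[4]))
        rv=R.from_matrix(M.T@Rt).as_rotvec();dw=p-s["position"]
        print("rot5",np.round(np.degrees(rv)/5,2),"| travel now-axes",(M.T@dw/.3).round(4),"| travel target-axes",(Rt.T@dw/.3).round(4),"|mm",round(1e3*np.linalg.norm(dw)),"rows>=",round(np.linalg.norm(dw)/.05,1))
E
python3 - <<'E'
from h import *
Rz=R.from_euler('z',.132).as_matrix()
for q in [(-.057,.055,0),(-.05,0,.1)]: print(Rz@q+[.5693,-.1424,0])
for n,u,v in[("white",240,276,)]: print(onz("top",u,v,.17),)
print(onz("top",*(195+320/6,150+410/6),.17))
print("turq",onz("top",195+290/6,150+130/6,.17),onz("top",195+505/6,150+125/6,.17))
E
python3 plan.py .5 .16 .3 0
```

```text
[ 0.50555693 -0.09538063  0.        ]
[ 0.51973497 -0.14898085  0.1       ]
[0.41034181 0.18129112 0.17      ]
[0.53186196 0.16421975 0.17      ]
turq [0.63387591 0.17583709 0.17      ] [0.63436526 0.09786001 0.17      ]
t0.15 pos [0.1486 0.6324 0.2217] jawyaw 76.78 xaxis [-2.0e-04 -1.4e-03 -1.0e+00] F [0.  0.7 0.4] T [-0.02  0.01 -0.01] w 0.997 q [-1.33  0.32 -0.07  1.45  0.02  1.37 -0.06]
rot5 [1.536e+01 1.000e-02 1.000e-02] | travel now-axes [-0.259  -1.2654  1.5003] | travel target-axes [-0.2609  1.1712  1.5746] |mm 594 rows>= 11.9
```

```bash
python3 -m jog '[{"rot":[0,0,0],"travel":[-0.0216,-0.105,0.125],"jaw":-0.3},{"rot":[0,0,0],"travel":[-0.0216,-0.105,0.125],"jaw":-0.3},{"rot":[0,0,0],"travel":[-0.0216,-0.105,0.125],"jaw":-0.3},{"rot":[0,0,0],"travel":[-0.0216,-0.105,0.125],"jaw":-0.3},{"rot":[0,0,0],"travel":[-0.0216,-0.105,0.125],"jaw":-0.3},{"rot":[0,0,0],"travel":[-0.0216,-0.105,0.125],"jaw":-0.3},{"rot":[0,0,0],"travel":[-0.0216,-0.105,0.125],"jaw":-0.3},{"rot":[0,0,0],"travel":[-0.0216,-0.105,0.125],"jaw":-0.3}]' 30; python3 plan.py .5 .16 .3 0
```

```text
time: 0.95
position: [0.3839, 0.3169, 0.2746]
tool_rot: [0.181, 1.563, -0.181]
ft_force: [1.2, 0.4, -0.7]
grip_width: 0.655
t0.95 pos [0.3839 0.3169 0.2746] jawyaw 76.78 xaxis [ 1.e-04  4.e-04 -1.e+00] F [ 1.2  0.4 -0.7] T [-0.   -0.14  0.02] w 0.655 q [-0.94 -0.03  0.19  1.74  0.01  1.43  0.59]
rot5 [15.36 -0.   -0.  ] | travel now-axes [-0.0847 -0.4206  0.4964] | travel target-axes [-0.0846  0.387   0.523 ] |mm 197 rows>= 3.9
```

```bash
python3 -m jog '[{"rot":[0,0,0],"travel":[-0.021,-0.105,0.124],"jaw":-0.3},{"rot":[0,0,0],"travel":[-0.021,-0.105,0.124],"jaw":-0.3},{"rot":[0,0,0],"travel":[-0.021,-0.105,0.124],"jaw":-0.3},{"rot":[0,0,0],"travel":[-0.021,-0.105,0.124],"jaw":-0.3},{"rot":[1,0,0],"travel":[0,0,0],"jaw":-0.3},{"rot":[1,0,0],"travel":[0,0,0],"jaw":-0.3},{"rot":[1,0,0],"travel":[0,0,0],"jaw":-0.3},{"rot":[1,0,0],"travel":[0,0,0],"jaw":-0.3}]' >/dev/null
python3 -m jog '[{"rot":[1,0,0],"travel":[0,0,0],"jaw":-0.3},{"rot":[1,0,0],"travel":[0,0,0],"jaw":-0.3},{"rot":[1,0,0],"travel":[0,0,0],"jaw":-0.3},{"rot":[1,0,0],"travel":[0,0,0],"jaw":-0.3},{"rot":[1,0,0],"travel":[0,0,0],"jaw":-0.3},{"rot":[1,0,0],"travel":[0,0,0],"jaw":-0.3},{"rot":[1,0,0],"travel":[0,0,0],"jaw":-0.3},{"rot":[1,0,0],"travel":[0,0,0],"jaw":-0.3}]'
python3 plan.py .5 .16 .3 0
python3 - <<'E'
from h import *
import pickle
pickle.dump(ctrl.get_state(),open('st1.pkl','wb'))
cv2.imwrite("pics/w1.png",ctrl.get_image("wrist")[:,:,::-1])
E
```

```text
time: 2.55
position: [0.499, 0.162, 0.2993]
tool_rot: [0.993, 1.333, -0.994]
ft_force: [0.2, -0.7, 0.3]
grip_width: 0.654
t2.55 pos [0.499  0.162  0.2993] jawyaw 16.57 xaxis [-4.e-04 -1.e-04 -1.e+00] F [ 0.2 -0.7  0.3] T [-0.12 -0.05 -0.01] w 0.654 q [-0.76  0.02  0.41  1.65 -0.01  1.48 -0.07]
rot5 [3.31 0.   0.01] | travel now-axes [-0.0022  0.0014  0.0075] | travel target-axes [-0.0022  0.0035  0.0068] |mm 2 rows>= 0.0
```

View pics/w1.png

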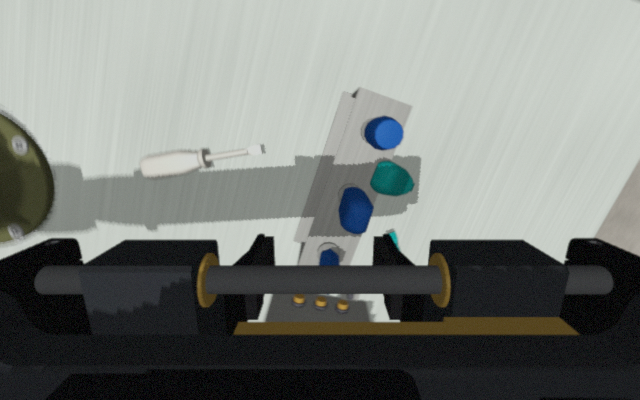

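```bash
python3 -c "
from h import *
crop('pics/w1.png','pics/w1c.png',290,90,430,190+60,5.5)"
```

```text
(no output)
```

View pics/w1c.png

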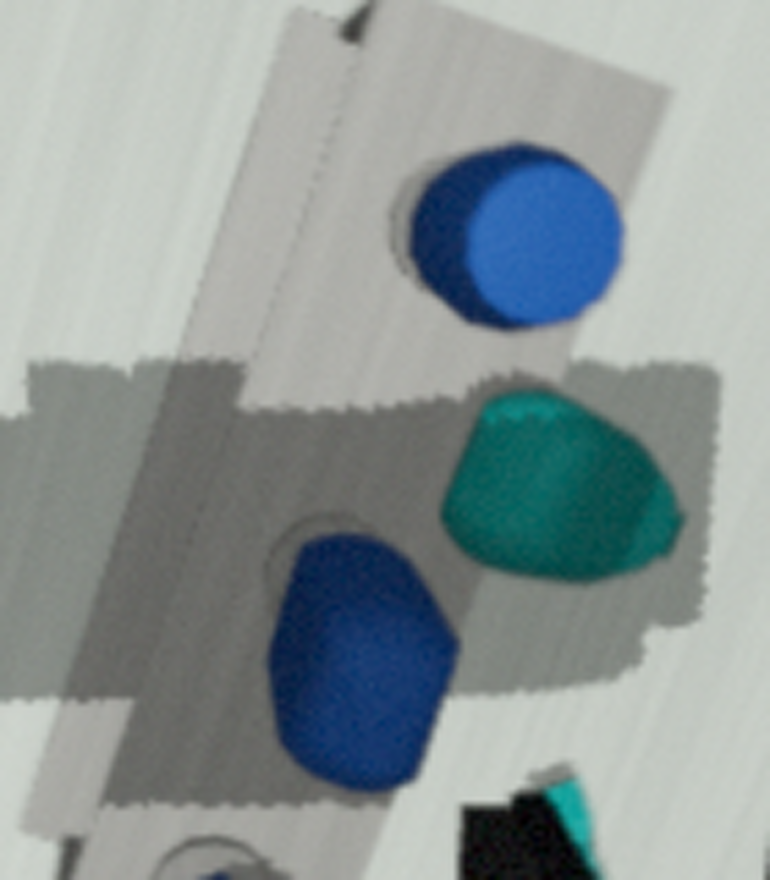

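```bash
python3 plan.py .5527 .088 .26|tail -1; python3 -m jog '[{"rot":[0,0,0],"travel":[0.066,0.05,0.142],"jaw":-0.3},{"rot":[0,0,0],"travel":[0.066,0.05,0.142],"jaw":-0.3},{"rot":[0,0,0],"travel":[0,0,0],"jaw":-0.3}]'
python3 - <<'E'
from h import *
import pickle
s=ctrl.get_state()
pickle.dump(s,open('st2.pkl','wb'))
cv2.imwrite("pics/w2.png",ctrl.get_image("wrist")[:,:,::-1])
print(proj("wrist",[[.5323,.1567,.196],[.5323,.1567,.1]],s))
crop('pics/w2.png','pics/w2c.png',240,30,400,180,5)
E
```

```text
rot5 [0. 0. 0.] | travel now-axes [0.1311 0.1022 0.2875] | travel target-axes [0.1311 0.1022 0.2875] |mm 100 rows>= 2.0
time: 2.9
position: [0.5533, 0.0816, 0.2572]
tool_rot: [0.992, 1.329, -1.002]
ft_force: [-1.0, 0.2, 0.8]
grip_width: 0.643
[[324.52171734 111.58089989]
 [324.54960369 113.66361068]]
```

View pics/w2c.png

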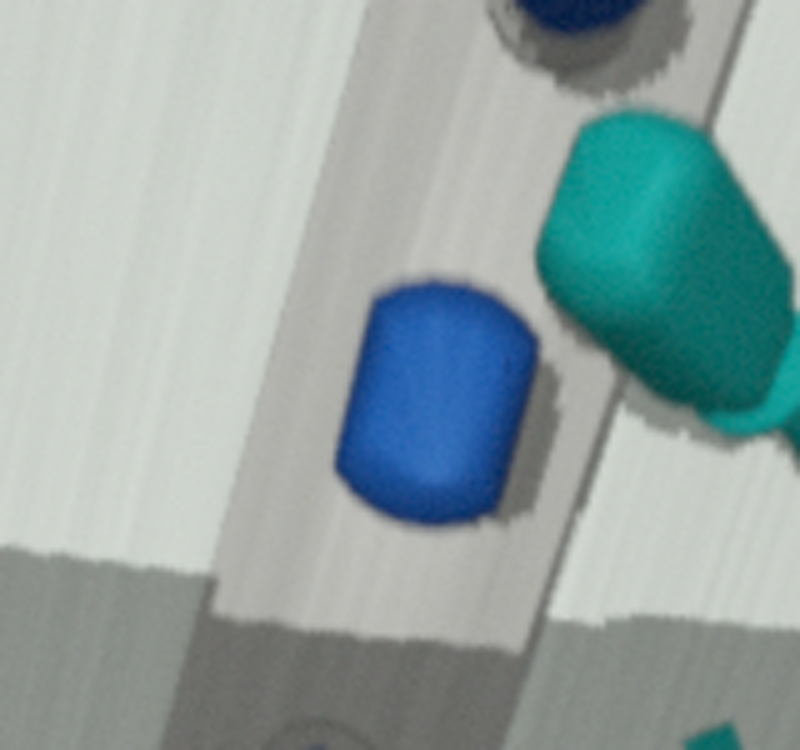

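View pics/w2.png

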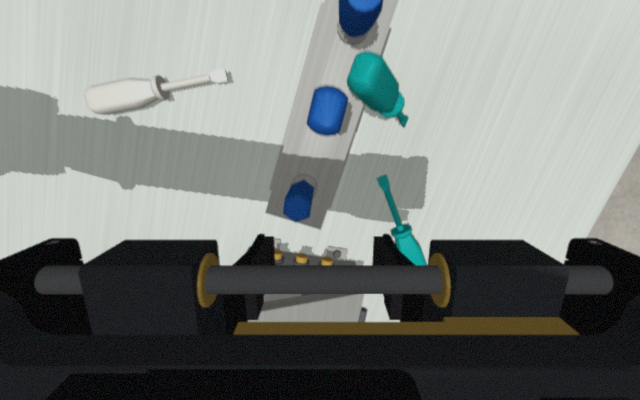

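```bash
python3 - <<'E'
from h import *
import pickle
s=pickle.load(open('st2.pkl','rb'))
c=lambda x,y:onz("wrist",240+x/5,30+y/5,.184,s)[:2]
a,b,d,e=c(375,300),c(337,465),c(538,345),c(497,512)
for p,q in((a,b),(d,e)): v=p-q;print(np.degrees(np.arctan2(v[1],v[0])),np.linalg.norm(v))
n=np.array([np.cos(np.radians(3)),np.sin(np.radians(3))]);print("sep",((d+e)/2-(a+b)/2)@n)
print((a+b+d+e)/4, c((338+538)/2,(280+525)/2))
# box through wrist? end of rack too
E
```

```text
92.03462320022963 0.023749643908922303
92.849130396682 0.024324929444527056
sep 0.02462729202261853
[0.53418258 0.15767242] [0.53418633 0.15829935]
```

```bash
python3 plan.py .5056 -.0954 .2 |tail -1; python3 -m jog '[{"rot":[0,0,0],"travel":[0,-0.08,0.13],"jaw":1},{"rot":[0,0,0],"travel":[0,-0.08,0.13],"jaw":1},{"rot":[0,0,0],"travel":[0,-0.08,0.13],"jaw":1},{"rot":[0,0,0],"travel":[0,-0.08,0.13],"jaw":1},{"rot":[0,0,0],"travel":[0.1,0,0],"jaw":1},{"rot":[0,0,0],"travel":[0.1,0,0],"jaw":1},{"rot":[0,0,0],"travel":[0,0,0],"jaw":1},{"rot":[0,0,0],"travel":[0,0,0],"jaw":1}]'; python3 plan.py .5056 -.0954 .2
```

```text
rot5 [0. 0. 0.] | travel now-axes [ 0.1962 -0.3204  0.5327] | travel target-axes [ 0.1962 -0.3204  0.5327] |mm 196 rows>= 3.9
time: 3.75
position: [0.5057, -0.0868, 0.2006]
tool_rot: [0.989, 1.335, -0.989]
ft_force: [-0.6, -0.4, 0.4]
grip_width: 0.035
t3.75 pos [ 0.5057 -0.0868  0.2006] jawyaw 16.90 xaxis [-2.e-04  3.e-04 -1.e+00] F [-0.6 -0.4  0.4] T [-0.06  0.01 -0.02] w 0.035 q [-0.5   0.03  0.64  1.84 -0.02  1.28  0.44]
rot5 [0. 0. 0.] | travel now-axes [ 0.0019 -0.0085  0.0273] | travel target-axes [ 0.0019 -0.0085  0.0273] |mm 9 rows>= 0.2
```

```bash
python3 -m jog '[{"rot":[0,0,0],"travel":[0.1,0,0],"jaw":1},{"rot":[0,0,0],"travel":[0.05,0,0],"jaw":1},{"rot":[0,0,0],"travel":[0.05,0,0],"jaw":1},{"rot":[0,0,0],"travel":[0.05,0,0],"jaw":1}]'; python3 -m jog '[{"rot":[0,0,0],"travel":[0.03,0,0],"jaw":1},{"rot":[0,0,0],"travel":[0.03,0,0],"jaw":1},{"rot":[0,0,0],"travel":[0.02,0,0],"jaw":1},{"rot":[0,0,0],"travel":[0.01,0,0],"jaw":1}]'
```

```text
time: 4.15
position: [0.5075, -0.0871, 0.1268]
tool_rot: [0.991, 1.332, -0.987]
ft_force: [-1.2, 0.8, 1.0]
grip_width: 0.001
time: 4.55
position: [0.5059, -0.0876, 0.098]
tool_rot: [0.991, 1.333, -0.99]
ft_force: [0.0, -0.1, -0.4]
grip_width: 0.005
```

```bash
python3 - <<'E'
from h import *
cv2.imwrite("pics/side2.png",ctrl.get_image("side")[:,:,::-1])
crop('pics/side2.png','pics/s2c.png',230,160,450,380,3)
E
```

```text
(no output)
```

View pics/s2c.png

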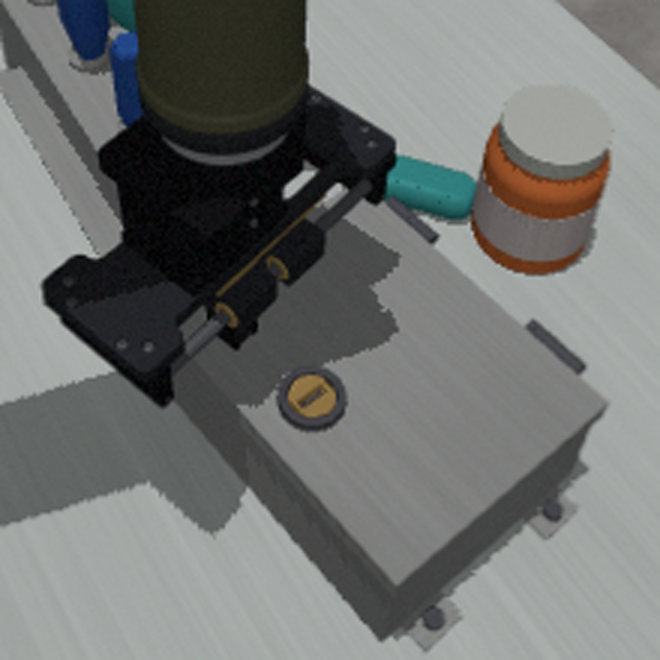

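```bash
python3 - <<'E'
from h import *
print("A handle",tri([("top",243,172),("side",315,160)]),tri([("top",243,172),("side",296,140)]))
print("B handle",tri([("top",280,172),("side",315,160)]))
print("A blade",onz("side",297,190,0),onz("side",315,211,0),onz("top",255,185,0),onz("top",286,187,0))
print("white",tri([("top",243,276),("side",200,185)]),onz("side",211,226,0))
cv2.imwrite("pics/top3.png",ctrl.get_image("top")[:,:,::-1])
E
```

```text
A handle [0.66982246 0.18817615 0.06513799] [0.63709668 0.1809096  0.14650607]
B handle [0.6345803  0.09780865 0.15274137]
A blade [0.62920802 0.17599906 0.        ] [0.63147488 0.09552796 0.        ] [0.63470469 0.17431908 0.        ] [0.6281743  0.09504361 0.        ]
white [0.41218894 0.18201981 0.12401378] [0.4111031  0.17808841 0.        ]
```

View pics/top3.png

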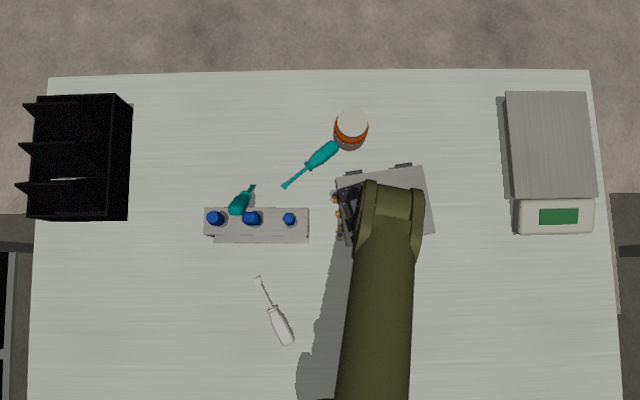

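View pics/side2.png

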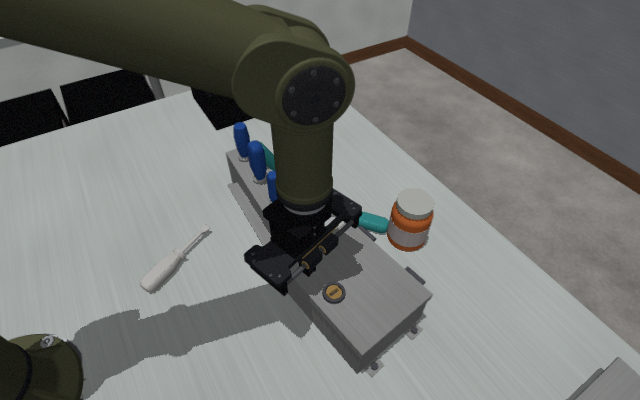

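The arm didn't touch the free-standing turquoise and white drivers. They toppled by themselves, and one turquoise now leans on the rack. The lid is nearly shut, so I'll finish pressing it.

```bash
python3 -m jog '[{"rot":[0,0,0],"travel":[0.012,0,0],"jaw":1},{"rot":[0,0,0],"travel":[0.01,0,0],"jaw":1}]';python3 -m jog '[{"rot":[0,0,0],"travel":[0.008,0,0],"jaw":1},{"rot":[0,0,0],"travel":[0,0,0],"jaw":1}]'
```

```text
time: 4.85
position: [0.5061, -0.088, 0.0932]
tool_rot: [0.992, 1.334, -0.99]
ft_force: [-9.8, 0.7, 31.4]
grip_width: 0.007
time: 5.05
position: [0.5062, -0.088, 0.0931]
tool_rot: [0.993, 1.335, -0.99]
ft_force: [-12.2, 2.3, 31.3]
grip_width: 0.005
```

```bash
python3 -m jog '[{"rot":[0,0,0],"travel":[-0.1,0,0],"jaw":1},{"rot":[0,0,0],"travel":[-0.15,0,0],"jaw":1}]' >/dev/null; python3 plan.py .540 -.218 .17;  python3 -m jog '[{"rot":[0,0,0],"travel":[0,-0.005,0.15],"jaw":1},{"rot":[0,0,0],"travel":[0,-0.005,0.15],"jaw":1},{"rot":[0,0,0],"travel":[0,0,0.15],"jaw":1},{"rot":[0,0,0],"travel":[0,0,0],"jaw":1}]'
python3 - <<'E'
from h import *
import pickle
s=ctrl.get_state()
pickle.dump(s,open('st3.pkl','wb'))
cv2.imwrite("pics/w3.png",ctrl.get_image("wrist")[:,:,::-1])
print(s["position"],proj("wrist",[[.5197,-.149,.1]],s))
crop('pics/w3.png','pics/w3c.png',240,50,400,200,5)
E
```

```text
t5.25 pos [ 0.5037 -0.0877  0.163 ] jawyaw 16.76 xaxis [-4.7e-03 -5.0e-04 -1.0e+00] F [1.2 0.8 0.8] T [-0.02 -0.04  0.08] w 0.005 q [-0.5   0.07  0.65  1.89 -0.04  1.21  0.46]
rot5 [0. 0. 0.] | travel now-axes [-0.0236 -0.0095  0.4506] | travel target-axes [-0.0236 -0.0095  0.4506] |mm 135 rows>= 2.7
time: 5.65
position: [0.5412, -0.2257, 0.1642]
tool_rot: [0.993, 1.326, -1.001]
ft_force: [-0.1, 0.5, -1.2]
grip_width: 0.005
[ 0.54121541 -0.22565285  0.16422481] [[324.1750472  109.14239938]]
```

View pics/w3.png

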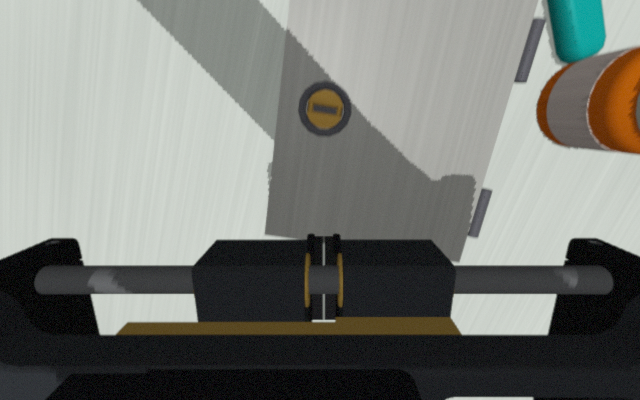

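View pics/w3c.png

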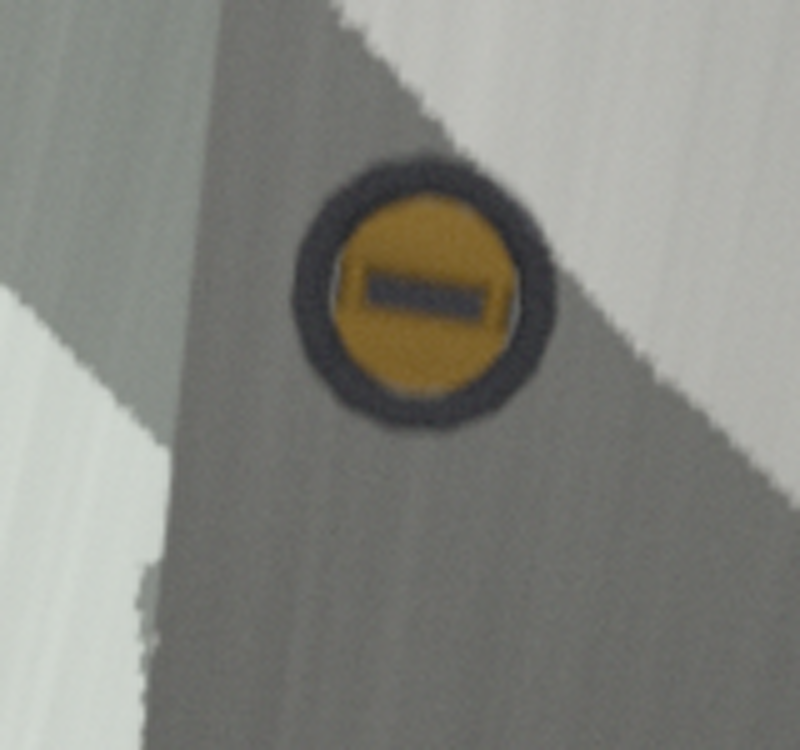

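```bash
python3 - <<'E'
from h import *
import pickle
s=pickle.load(open('st3.pkl','rb'))
c=lambda x,y,z=.1:onz("wrist",240+x/5,50+y/5,z,s)[:2]
for a,b in(((367,285),(486,303)),((365,268),(488,287)),((365,305),(486,321)),((340,288),(515,307))):
    v=c(*b)-c(*a);print(np.degrees(np.arctan2(v[1],v[0])),np.linalg.norm(v))
print(c(426,295),c(424.5,294,.1015))
# lid front edge dir
v=c(220,0,.093)-c(147,700,.093);print("front edge",np.degrees(np.arctan2(v[1],v[0]))-90)
E
```

```text
7.988305421388037 0.016975368056119673
7.839415811908932 0.017503160545400437
8.986448578749272 0.017275358398887525
10.281811583581694 0.0248537027758383
[ 0.52036794 -0.14870608] [ 0.52013285 -0.14867772]
front edge 7.660976587796611
```

```bash
python3 -m jog '[{"rot":[0,0,0],"travel":[-0.14,0,0],"jaw":-0.06},{"rot":[0,0,0],"travel":[-0.14,0,0],"jaw":-0.06},{"rot":[0,0,0],"travel":[-0.11,0.02,-0.08],"jaw":-0.06},{"rot":[0.95,0,0],"travel":[0,0,0],"jaw":-0.06},{"rot":[0.95,0,0],"travel":[0,0,0],"jaw":-0.06},{"rot":[0.95,0,0],"travel":[0,0,0],"jaw":-0.06}]' >/dev/null; python3 plan.py .5342 .1578 .27 2.5
```

```text
t6.30 pos [ 0.5407 -0.1912  0.2812] jawyaw 2.49 xaxis [ 7.0e-04  1.4e-03 -1.0e+00] F [-1.5  0.5 -0.4] T [-0.08  0.02 -0.08] w 0.464 q [-0.39  0.16  0.77  1.58 -0.11  1.45  0.44]
rot5 [-0.   -0.02 -0.01] | travel now-axes [ 0.039   0.0288 -1.1632] | travel target-axes [ 0.0373  0.0292 -1.1632] |mm 349 rows>= 7.0
```

```bash
python3 -m jog '[{"rot":[0,0,0],"travel":[0,0.004,-0.145],"jaw":-0.06},{"rot":[0,0,0],"travel":[0,0.004,-0.145],"jaw":-0.06},{"rot":[0,0,0],"travel":[0,0.004,-0.145],"jaw":-0.06},{"rot":[0,0,0],"travel":[0,0.004,-0.145],"jaw":-0.06},{"rot":[0,0,0],"travel":[0,0.004,-0.145],"jaw":-0.06},{"rot":[0,0,0],"travel":[0,0.004,-0.145],"jaw":-0.06},{"rot":[0,0,0],"travel":[0,0.004,-0.145],"jaw":-0.06},{"rot":[0,0,0],"travel":[0,0.004,-0.145],"jaw":-0.06}]' >/dev/null;python3 -m jog '[{"rot":[0,0,0],"travel":[0.03,0,0],"jaw":-0.06},{"rot":[0,0,0],"travel":[0,0,0],"jaw":-0.06}]'; python3 plan.py .5342 .1578 .145 2.5
python3 - <<'E'
from h import *
import pickle
s=ctrl.get_state()
pickle.dump(s,open('st4.pkl','wb'))
cv2.imwrite("pics/w4.png",ctrl.get_image("wrist")[:,:,::-1])
cv2.imwrite("pics/side4.png",ctrl.get_image("side")[:,:,::-1])
print(proj("wrist",[[.5342,.1578,.196]],s))
crop('pics/w4.png','pics/w4c.png',240,100,400,300,4)
crop('pics/side4.png','pics/s4c.png',190,60,350,250,3.1)
E
```

```text
time: 7.3
position: [0.533, 0.1569, 0.2706]
tool_rot: [1.171, 1.233, -1.175]
ft_force: [0.1, -0.9, -0.9]
grip_width: 0.532
t7.30 pos [0.533  0.1569 0.2706] jawyaw 2.80 xaxis [-0.0025 -0.0011 -1.    ] F [ 0.1 -0.9 -0.9] T [-0.13  0.04  0.03] w 0.532 q [-0.79  0.1   0.49  1.63 -0.05  1.42 -0.24]
rot5 [0.06 0.01 0.03] | travel now-axes [ 0.4185  0.0052 -0.0031] | travel target-axes [ 0.4185  0.0041 -0.0027] |mm 126 rows>= 2.5
[[324.71501789 212.06262343]]
```

View pics/w4c.png

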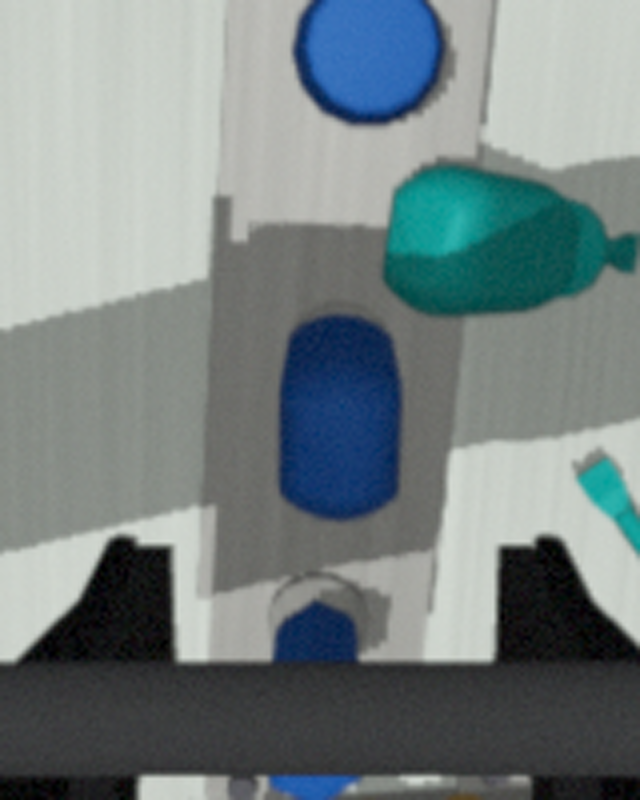

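View pics/s4c.png

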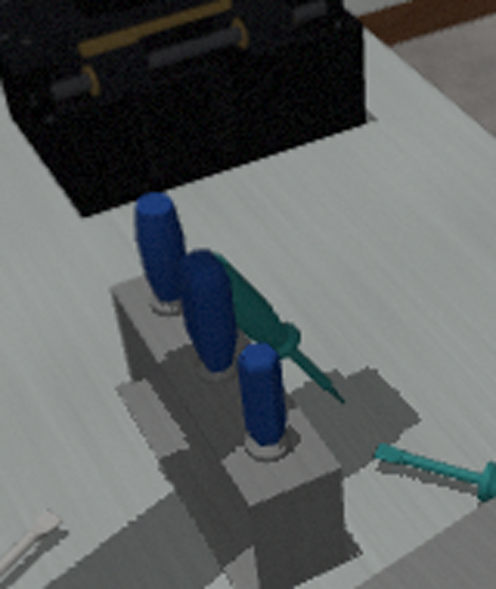

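```bash
python3 - <<'E'
from h import *
import pickle
s=pickle.load(open('st4.pkl','rb'))
c=lambda x,y,z:onz("wrist",240+x/4,100+y/4,z,s).round(4)
for z in(.1,.13,.16):print(z,c(390,280,z),c(440,315,z),c(500,312,z),c(600,260,z))
print(c(340,(315+520)/2,.19),c((280+402)/2,400,.184))
print(proj("wrist",[[.5342,.1578,.1]],s)*4-[960,400])
E
```

```text
0.1 [0.5475 0.1774 0.1   ] [0.5619 0.1683 0.1   ] [0.5783 0.17   0.1   ] [0.6043 0.1856 0.1   ]
0.13 [0.5459 0.1821 0.13  ] [0.559  0.1739 0.13  ] [0.574  0.1754 0.13  ] [0.5977 0.1896 0.13  ]
0.16 [0.5444 0.1868 0.16  ] [0.5561 0.1794 0.16  ] [0.5696 0.1808 0.16  ] [0.591  0.1936 0.16  ]
[0.5342 0.1626 0.19  ] [0.5343 0.1648 0.184 ]
[[338.07223244 347.62583415]]
```

```bash
python3 -m jog '[{"rot":[0.06,0,0.03],"travel":[0.12,0.002,-0.002],"jaw":-0.06},{"rot":[0,0,0],"travel":[0.12,0.002,-0.001],"jaw":-0.06},{"rot":[0,0,0],"travel":[0.1,0,0],"jaw":-0.06},{"rot":[0,0,0],"travel":[0.05,0,0],"jaw":-0.06},{"rot":[0,0,0],"travel":[0.028,0,0],"jaw":-0.06},{"rot":[0,0,0],"travel":[0,0,0],"jaw":-0.06}]'; python3 plan.py .5342 .1578 .145 2.5
```

```text
time: 8.0
position: [0.5362, 0.1552, 0.1466]
tool_rot: [1.182, 1.225, -1.18]
ft_force: [-0.2, -0.8, 0.2]
grip_width: 0.526
t8.00 pos [0.5362 0.1552 0.1466] jawyaw 2.17 xaxis [ 2.4e-03 -1.0e-04 -1.0e+00] F [-0.2 -0.8  0.2] T [-0.13  0.02 -0.01] w 0.526 q [-0.77  0.18  0.49  1.8  -0.09  1.18 -0.21]
rot5 [-0.07  0.   -0.03] | travel now-axes [ 0.0054 -0.0065 -0.009 ] | travel target-axes [ 0.0054 -0.0064 -0.0091] |mm 4 rows>= 0.1
```

```bash
python3 -m jog '[{"rot":[0,0,0],"travel":[0.003,-0.006,-0.009],"jaw":-0.06},{"rot":[0,0,0],"travel":[0,0,0],"jaw":-0.06}]'; python3 plan.py .5342 .1578 .145 2.5;python3 -m jog '[{"rot":[0,0,0],"travel":[0,0,0],"jaw":-0.06}]'; python3 plan.py .5342 .1578 .145 2.5
```

```text
time: 8.2
position: [0.5349, 0.1593, 0.1471]
tool_rot: [1.183, 1.225, -1.176]
ft_force: [0.2, 1.0, -0.2]
grip_width: 0.533
t8.20 pos [0.5349 0.1593 0.1471] jawyaw 2.26 xaxis [ 0.0046  0.0016 -1.    ] F [ 0.2  1.  -0.2] T [-0.11  0.03 -0.01] w 0.533 q [-0.77  0.18  0.48  1.8  -0.09  1.18 -0.22]
rot5 [-0.05 -0.02 -0.05] | travel now-axes [ 0.0071 -0.0025  0.0048] | travel target-axes [ 0.0071 -0.0025  0.0048] |mm 3 rows>= 0.1
time: 8.3
position: [0.5349, 0.1589, 0.1468]
tool_rot: [1.183, 1.225, -1.176]
ft_force: [0.0, -0.2, -0.6]
grip_width: 0.529
t8.30 pos [0.5349 0.1589 0.1468] jawyaw 2.25 xaxis [ 0.0044  0.0012 -1.    ] F [ 0.  -0.2 -0.6] T [-0.09  0.04 -0.04] w 0.529 q [-0.77  0.18  0.49  1.8  -0.09  1.18 -0.22]
rot5 [-0.05 -0.01 -0.05] | travel now-axes [ 0.0062 -0.0024  0.0036] | travel target-axes [ 0.0062 -0.0023  0.0036] |mm 2 rows>= 0.0
```

Within about 1 mm, which is good enough. Closing the jaws gently, then firmly.

```bash
python3 -m jog '[{"rot":[-0.05,0,-0.05],"travel":[0.005,-0.002,0.003],"jaw":-0.06},{"rot":[0,0,0],"travel":[0,0,0],"jaw":0.6},{"rot":[0,0,0],"travel":[0,0,0],"jaw":0.6},{"rot":[0,0,0],"travel":[0,0,0],"jaw":0.6},{"rot":[0,0,0],"travel":[0,0,0],"jaw":0.6},{"rot":[0,0,0],"travel":[0,0,0],"jaw":0.6}]' 15; python3 -m jog '[{"rot":[0,0,0],"travel":[0,0,0],"jaw":0.9},{"rot":[0,0,0],"travel":[0,0,0],"jaw":0.9},{"rot":[0,0,0],"travel":[0,0,0],"jaw":0.9}]' 55; python3 plan.py
python3 - <<'E'
from h import *
cv2.imwrite("pics/side5.png",ctrl.get_image("side")[:,:,::-1])
crop('pics/side5.png','pics/s5c.png',190,60,350,250,3.1)
E
```

```text
time: 8.9
position: [0.5337, 0.1575, 0.1442]
tool_rot: [1.176, 1.231, -1.179]
ft_force: [-0.2, 0.1, -0.4]
grip_width: 0.298
time: 9.2
position: [0.5337, 0.1575, 0.1442]
tool_rot: [1.177, 1.231, -1.179]
ft_force: [-0.6, 0.4, -0.5]
grip_width: 0.292
t9.20 pos [0.5337 0.1575 0.1442] jawyaw 2.48 xaxis [-0.0016 -0.     -1.    ] F [-0.6  0.4 -0.5] T [-0.17  0.04 -0.01] w 0.292 q [-0.77  0.19  0.49  1.8  -0.09  1.18 -0.21]
```

View pics/s5c.png

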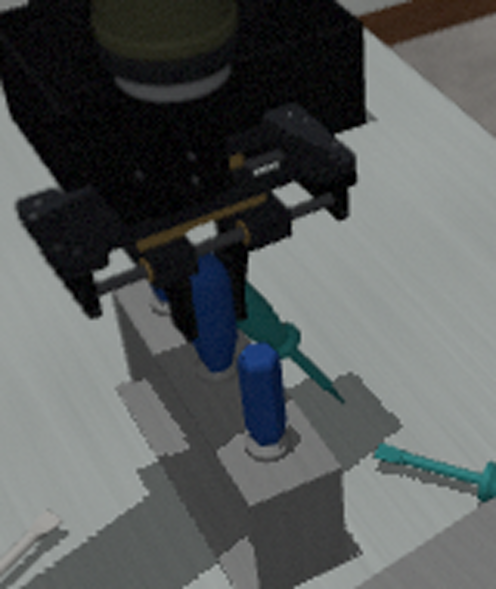

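```bash
python3 -m jog '[{"rot":[0,0,0],"travel":[-0.04,0,0],"jaw":0.9},{"rot":[0,0,0],"travel":[-0.08,0,0],"jaw":0.9},{"rot":[0,0,0],"travel":[-0.1,0,0],"jaw":0.9},{"rot":[0,0,0],"travel":[-0.1,0,0],"jaw":0.9},{"rot":[0,0,0],"travel":[-0.1,0,0],"jaw":0.9},{"rot":[0,0,0],"travel":[-0.1,0,0],"jaw":0.9},{"rot":[0,0,0],"travel":[-0.1,0,0],"jaw":0.9},{"rot":[0,0,0],"travel":[0,0,0],"jaw":0.9}]'; python3 plan.py .5202 -.1487 .33 97.8
python3 - <<'E'
from h import *
cv2.imwrite("pics/side6.png",ctrl.get_image("side")[:,:,::-1])
crop('pics/side6.png','pics/s6c.png',190,40,350,250,2.8)
E
```

```text
time: 10.05
position: [0.5359, 0.1578, 0.3356]
tool_rot: [1.183, 1.227, -1.171]
ft_force: [0.1, -0.2, -0.9]
grip_width: 0.294
t10.05 pos [0.5359 0.1578 0.3356] jawyaw 2.46 xaxis [ 0.0059  0.0036 -1.    ] F [ 0.1 -0.2 -0.9] T [-0.08  0.04  0.02] w 0.294 q [-0.79  0.09  0.49  1.52 -0.04  1.54 -0.25]
rot5 [-19.07   0.03  -0.08] | travel now-axes [ 0.0146 -0.0963  1.0186] | travel target-axes [ 0.0185 -1.0052 -0.1905] |mm 307 rows>= 6.1
```

View pics/s6c.png

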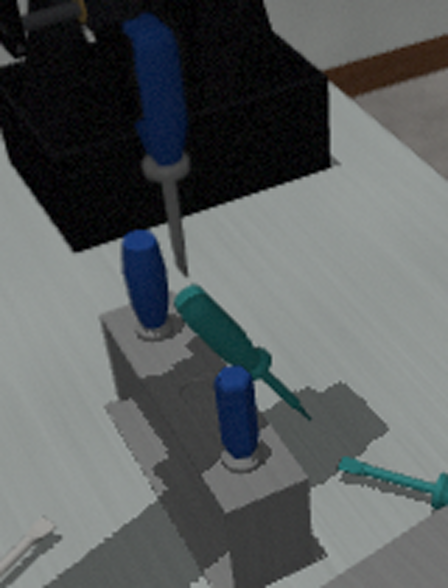

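```bash
python3 -m jog '[{"rot":[0,0,0],"travel":[0,-0.014,0.145],"jaw":0.9},{"rot":[0,0,0],"travel":[0,-0.014,0.145],"jaw":0.9},{"rot":[0,0,0],"travel":[0,-0.014,0.145],"jaw":0.9},{"rot":[0,0,0],"travel":[0,-0.014,0.145],"jaw":0.9},{"rot":[0,0,0],"travel":[0,-0.014,0.145],"jaw":0.9},{"rot":[0,0,0],"travel":[0,-0.014,0.145],"jaw":0.9},{"rot":[0,0,0],"travel":[0,-0.013,0.145],"jaw":0.9},{"rot":[-1,0,0],"travel":[0,0,0],"jaw":0.9}]' >/dev/null
python3 -m jog '[{"rot":[-1,0,0],"travel":[0,0,0],"jaw":0.9},{"rot":[-1,0,0],"travel":[0,0,0],"jaw":0.9},{"rot":[-1,0,0],"travel":[0,0,0],"jaw":0.9},{"rot":[-1,0,0],"travel":[0,0,0],"jaw":0.9},{"rot":[-1,0,0],"travel":[0,0,0],"jaw":0.9},{"rot":[-1,0,0],"travel":[0,0,0],"jaw":0.9},{"rot":[-1,0,0],"travel":[0,0,0],"jaw":0.9},{"rot":[-1,0,0],"travel":[0,0,0],"jaw":0.9}]' >/dev/null
python3 -m jog '[{"rot":[-1,0,0],"travel":[0,0,0],"jaw":0.9},{"rot":[-1,0,0],"travel":[0,0,0],"jaw":0.9},{"rot":[-1,0,0],"travel":[0,0,0],"jaw":0.9},{"rot":[-1,0,0],"travel":[0,0,0],"jaw":0.9},{"rot":[-1,0,0],"travel":[0,0,0],"jaw":0.9},{"rot":[-1,0,0],"travel":[0,0,0],"jaw":0.9},{"rot":[-1,0,0],"travel":[0,0,0],"jaw":0.9},{"rot":[-1,0,0],"travel":[0,0,0],"jaw":0.9}]' >/dev/null
python3 -m jog '[{"rot":[-1,0,0],"travel":[0,0,0],"jaw":0.9},{"rot":[-1,0,0],"travel":[0,0,0],"jaw":0.9},{"rot":[0,0,0],"travel":[0,0,0],"jaw":0.9}]'
python3 plan.py .5202 -.1487 .27 97.8
```

```text
time: 12.8
position: [0.5174, -0.1477, 0.329]
tool_rot: [-0.102, 1.572, 0.103]
ft_force: [-0.1, 0.1, -1.9]
grip_width: 0.298
t12.80 pos [ 0.5174 -0.1477  0.329 ] jawyaw 97.49 xaxis [-3.9e-03  3.0e-04 -1.0e+00] F [-0.1  0.1 -1.9] T [ 0.03  0.06 -0.03] w 0.298 q [-0.45  0.05  0.71  1.57 -0.03  1.54  1.96]
rot5 [-0.06 -0.04 -0.01] | travel now-axes [ 0.1968 -0.0045  0.0096] | travel target-axes [ 0.1968 -0.0044  0.0089] |mm 59 rows>= 1.2
```

```bash
python3 -m jog '[{"rot":[-0.06,-0.04,0],"travel":[0.1,-0.004,0.009],"jaw":0.9},{"rot":[0,0,0],"travel":[0.1,0,0],"jaw":0.9},{"rot":[0,0,0],"travel":[0.095,0,0],"jaw":0.9},{"rot":[0,0,0],"travel":[0,0,0],"jaw":0.9},{"rot":[0,0,0],"travel":[0,0,0],"jaw":0.9}]'
python3 plan.py .5202 -.1487 .24 97.8
python3 - <<'E'
from h import *
import pickle
s=ctrl.get_state()
pickle.dump(s,open('st7.pkl','wb'))
for n in("wrist","side","top"): cv2.imwrite(f"pics/{n}7.png",ctrl.get_image(n)[:,:,::-1])
P=[[.5202,-.1487,.1],[.5202,-.1487,.112],[.5202,-.1487,.204]]
for n in("wrist","side","top"): print(n,proj(n,P,s).round(1))
crop('pics/wrist7.png','pics/w7c.png',250,100,410,250,5)
crop('pics/side7.png','pics/s7c.png',270,200,390,320,6)
E
```

```text
time: 13.3
position: [0.5207, -0.1487, 0.2418]
tool_rot: [-0.105, 1.568, 0.106]
ft_force: [0.1, -0.1, -0.4]
grip_width: 0.295
t13.30 pos [ 0.5207 -0.1487  0.2418] jawyaw 97.71 xaxis [ 6.e-04  4.e-04 -1.e+00] F [ 0.1 -0.1 -0.4] T [ 0.04 -0.06 -0.01] w 0.295 q [-0.44  0.08  0.71  1.72 -0.06  1.36  1.99]
rot5 [-0.02  0.01 -0.  ] | travel now-axes [ 0.0058  0.0003 -0.0015] | travel target-axes [ 0.0058  0.0003 -0.0015] |mm 2 rows>= 0.0
wrist [[323.9 193.2]
 [323.9 196.1]
 [324.1 228. ]]
side [[333.6 292.6]
 [333.8 288.9]
 [335.8 256.7]]
top [[389.3 224.1]
 [390.2 223.7]
 [397.5 219.7]]
```

View pics/w7c.png

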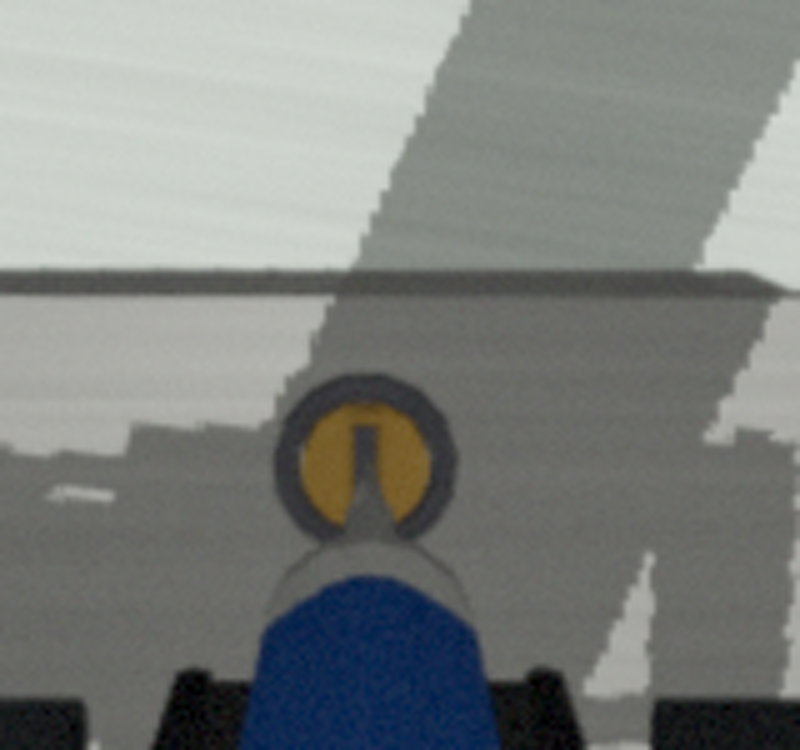

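View pics/s7c.png

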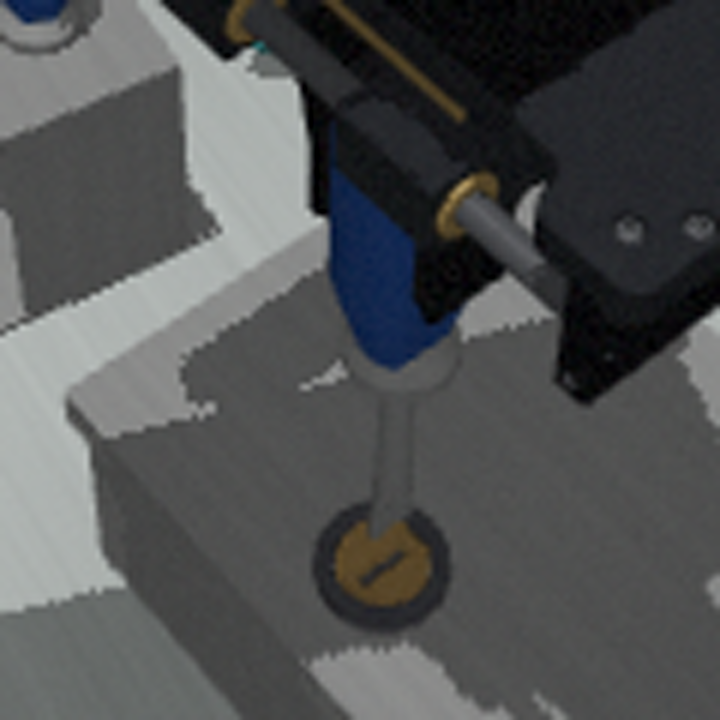

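View pics/top7.png

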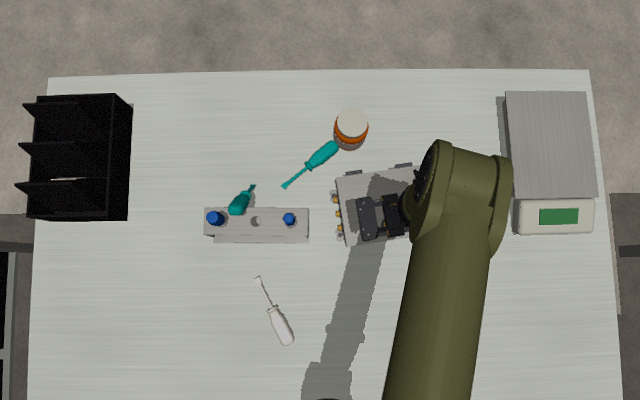

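```bash
python3 -m jog '[{"rot":[0,0,0],"travel":[0.02,-0.002,-0.001],"jaw":0.9},{"rot":[0,0,0],"travel":[0.02,0,0],"jaw":0.9},{"rot":[0,0,0],"travel":[0.01,0,0],"jaw":0.9},{"rot":[0,0,0],"travel":[0,0,0],"jaw":0.9}]'
python3 -m jog '[{"rot":[0,0,0],"travel":[0.005,0,0],"jaw":0.9},{"rot":[0,0,0],"travel":[0.005,0,0],"jaw":0.9},{"rot":[0,0,0],"travel":[0,0,0],"jaw":0.9}]'
python3 -m jog '[{"rot":[0,0,0],"travel":[0.005,0,0],"jaw":0.9},{"rot":[0,0,0],"travel":[0.005,0,0],"jaw":0.9},{"rot":[0,0,0],"travel":[0,0,0],"jaw":0.9}]'; python3 plan.py
python3 - <<'E'
from h import *
for n in("wrist","side"): cv2.imwrite(f"pics/{n}8.png",ctrl.get_image(n)[:,:,::-1])
crop('pics/wrist8.png','pics/w8c.png',270,130,390,230,6)
crop('pics/side8.png','pics/s8c.png',290,240,370,320,8)
E
```

```text
time: 13.85
position: [0.5203, -0.1493, 0.226]
tool_rot: [-0.106, 1.568, 0.107]
ft_force: [0.1, -0.2, -1.6]
grip_width: 0.292
time: 14.15
position: [0.5207, -0.1494, 0.2236]
tool_rot: [-0.106, 1.567, 0.107]
ft_force: [-0.4, -0.5, -1.8]
grip_width: 0.293
time: 14.45
position: [0.5207, -0.1494, 0.2205]
tool_rot: [-0.106, 1.567, 0.107]
ft_force: [-0.2, -0.2, -1.6]
grip_width: 0.293
t14.45 pos [ 0.5207 -0.1494  0.2205] jawyaw 97.78 xaxis [ 1.5e-03  5.0e-04 -1.0e+00] F [-0.2 -0.2 -1.6] T [0.03 0.02 0.  ] w 0.293 q [-0.44  0.1   0.71  1.75 -0.07  1.32  2.  ]
```

View pics/w8c.png

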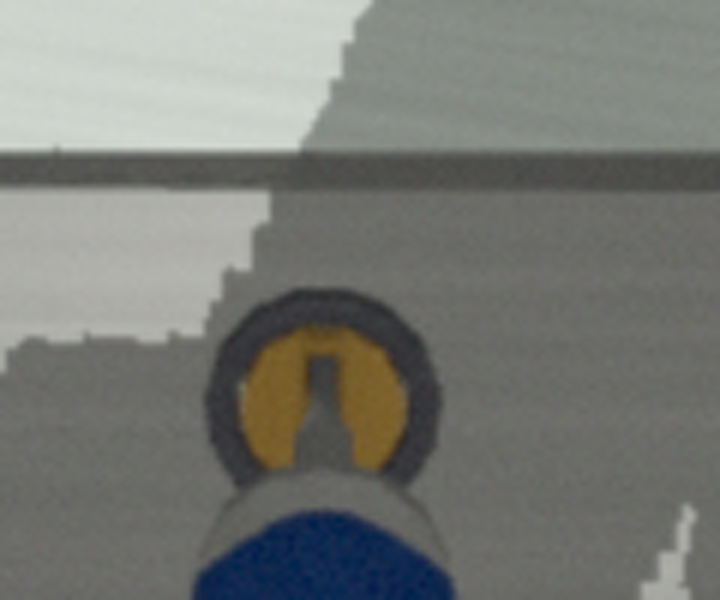

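View pics/s8c.png

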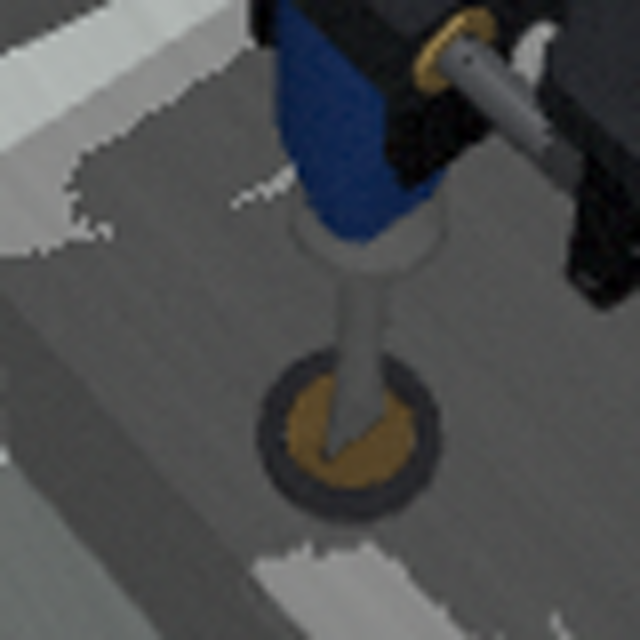

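The blade is in the slot and the wrist shows no contact force. Pressing next.

```bash
python3 -m jog '[{"rot":[0,0,0],"travel":[0.008,0,0],"jaw":0.9},{"rot":[0,0,0],"travel":[0.008,0,0],"jaw":0.9},{"rot":[0,0,0],"travel":[0,0,0],"jaw":0.9}]' 60
python3 -m jog '[{"rot":[0,0,0],"travel":[0.007,0,0],"jaw":0.9},{"rot":[0,0,0],"travel":[0.007,0,0],"jaw":0.9},{"rot":[0,0,0],"travel":[0,0,0],"jaw":0.9}]'; python3 plan.py
```

```text
time: 14.85
position: [0.5209, -0.1495, 0.2162]
tool_rot: [-0.106, 1.566, 0.107]
ft_force: [-0.4, 0.2, 3.0]
grip_width: 0.297
time: 15.15
position: [0.521, -0.1495, 0.2121]
tool_rot: [-0.106, 1.566, 0.107]
ft_force: [-1.9, 1.2, 5.6]
grip_width: 0.297
t15.15 pos [ 0.521  -0.1495  0.2121] jawyaw 97.78 xaxis [ 2.4e-03  4.0e-04 -1.0e+00] F [-1.9  1.2  5.6] T [0.1  0.62 0.01] w 0.297 q [-0.43  0.1   0.71  1.76 -0.07  1.3   2.  ]
```

```bash
python3 -m jog '[{"rot":[0,0,0],"travel":[0.007,0,0],"jaw":0.9},{"rot":[0,0,0],"travel":[0.005,0,0],"jaw":0.9},{"rot":[0,0,0],"travel":[0,0,0],"jaw":0.9},{"rot":[0,0,0],"travel":[0,0,0],"jaw":0.9}]'; for i in 1 2; do python3 -m jog '[{"rot":[0,0,0],"travel":[0,0,0],"jaw":0.9}]';done; python3 plan.py
```

```text
time: 15.55
position: [0.5211, -0.1495, 0.2093]
tool_rot: [-0.106, 1.565, 0.107]
ft_force: [-2.0, 0.6, 9.1]
grip_width: 0.295
time: 15.65
position: [0.5211, -0.1496, 0.2093]
tool_rot: [-0.106, 1.565, 0.107]
ft_force: [-2.3, 0.2, 8.8]
grip_width: 0.297
time: 15.75
position: [0.5211, -0.1495, 0.2093]
tool_rot: [-0.106, 1.565, 0.107]
ft_force: [-1.5, 0.6, 9.4]
grip_width: 0.293
t15.75 pos [ 0.5211 -0.1495  0.2093] jawyaw 97.78 xaxis [ 2.8e-03  7.0e-04 -1.0e+00] F [-1.5  0.6  9.4] T [ 0.16  0.89 -0.05] w 0.293 q [-0.43  0.1   0.71  1.76 -0.07  1.3   2.01]
```

```bash
python3 -m jog '[{"rot":[0.8,0,0],"travel":[0,0,0],"jaw":0.9},{"rot":[0.8,0,0],"travel":[0,0,0],"jaw":0.9},{"rot":[0.8,0,0],"travel":[0,0,0],"jaw":0.9},{"rot":[0.8,0,0],"travel":[0,0,0],"jaw":0.9},{"rot":[0.8,0,0],"travel":[0,0,0],"jaw":0.9},{"rot":[0,0,0],"travel":[0,0,0],"jaw":0.9}]'; python3 plan.py .5209 -.1495 .2093 77.8
```

```text
time: 16.35
position: [0.5211, -0.1499, 0.2093]
tool_rot: [0.169, 1.561, -0.168]
ft_force: [-2.3, 0.1, 9.0]
grip_width: 0.294
t16.35 pos [ 0.5211 -0.1499  0.2093] jawyaw 77.68 xaxis [ 2.8e-03  2.0e-04 -1.0e+00] F [-2.3  0.1  9. ] T [-0.05  0.88  0.07] w 0.294 q [-0.45  0.11  0.74  1.76 -0.07  1.3   1.66]
rot5 [-0.02  0.03 -0.01] | travel now-axes [-0.0001  0.001  -0.001 ] | travel target-axes [-0.0001  0.001  -0.001 ] |mm 0 rows>= 0.0
```

Turned 20°, and torque is low and the position is stable. I'll keep turning.

```bash
python3 -m jog '[{"rot":[0.8,0,0],"travel":[0,0,0],"jaw":0.9},{"rot":[0.8,0,0],"travel":[0,0,0],"jaw":0.9},{"rot":[0.8,0,0],"travel":[0,0,0],"jaw":0.9},{"rot":[0.8,0,0],"travel":[0,0,0],"jaw":0.9},{"rot":[0.8,0,0],"travel":[0,0,0],"jaw":0.9},{"rot":[0.8,0,0],"travel":[0,0,0],"jaw":0.9},{"rot":[0.8,0,0],"travel":[0,0,0],"jaw":0.9}]'; python3 plan.py .5209 -.1495 .2093 
python3 -m jog '[{"rot":[0.8,0,0],"travel":[0,0,0],"jaw":0.9},{"rot":[0.8,0,0],"travel":[0,0,0],"jaw":0.9},{"rot":[0.8,0,0],"travel":[0,0,0],"jaw":0.9},{"rot":[0.8,0,0],"travel":[0,0,0],"jaw":0.9},{"rot":[0.8,0,0],"travel":[0,0,0],"jaw":0.9},{"rot":[0.8,0,0],"travel":[0,0,0],"jaw":0.9},{"rot":[0,0,0],"travel":[0,0,0],"jaw":0.9}]'; python3 plan.py .5209 -.1495 .2093 7.8
python3 - <<'E'
from h import *
cv2.imwrite("pics/side9.png",ctrl.get_image("side")[:,:,::-1])
cv2.imwrite("pics/w9.png",ctrl.get_image("wrist")[:,:,::-1])
crop('pics/side9.png','pics/s9c.png',290,240,370,320,8)
crop('pics/w9.png','pics/w9c.png',270,130,390,230,6)
E
```

```text
time: 17.05
position: [0.5211, -0.15, 0.2093]
tool_rot: [0.552, 1.497, -0.551]
ft_force: [-2.7, 0.5, 9.6]
grip_width: 0.295
t17.05 pos [ 0.5211 -0.15    0.2093] jawyaw 49.60 xaxis [ 2.9e-03 -1.0e-04 -1.0e+00] F [-2.7  0.5  9.6] T [-0.19  0.87  0.01] w 0.295 q [-0.48  0.11  0.77  1.77 -0.08  1.3   1.17]
rot5 [0. 0. 0.] | travel now-axes [-0.0001  0.0009 -0.0018] | travel target-axes [-0.0001  0.0009 -0.0018] |mm 1 rows>= 0.0
time: 17.75
position: [0.5209, -0.1504, 0.2093]
tool_rot: [0.874, 1.386, -0.872]
ft_force: [-3.1, -1.5, 9.0]
grip_width: 0.29
t17.75 pos [ 0.5209 -0.1504  0.2093] jawyaw 25.67 xaxis [ 2.3e-03 -6.0e-04 -1.0e+00] F [-3.1 -1.5  9. ] T [-0.29  1.16 -0.  ] w 0.290 q [-0.51  0.11  0.8   1.77 -0.08  1.3   0.76]
rot5 [ 3.57  0.01 -0.02] | travel now-axes [-0.0001  0.0014 -0.0027] | travel target-axes [-0.0001  0.0005 -0.003 ] |mm 1 rows>= 0.0
```

View pics/s9c.png

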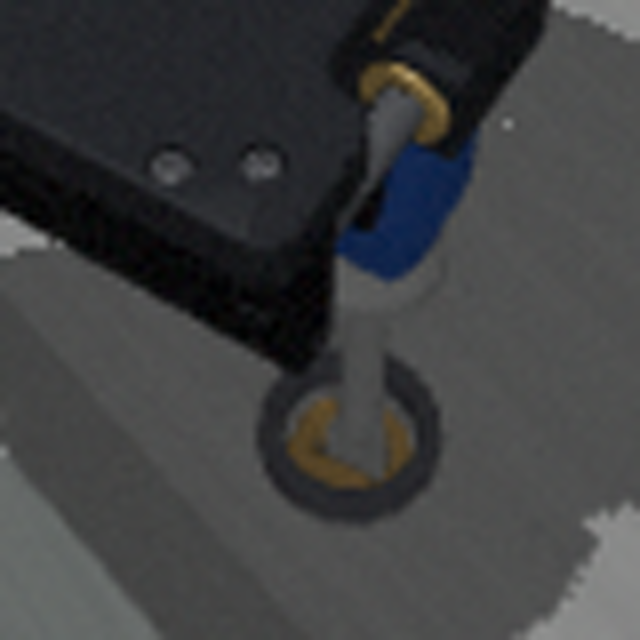

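View pics/w9c.png

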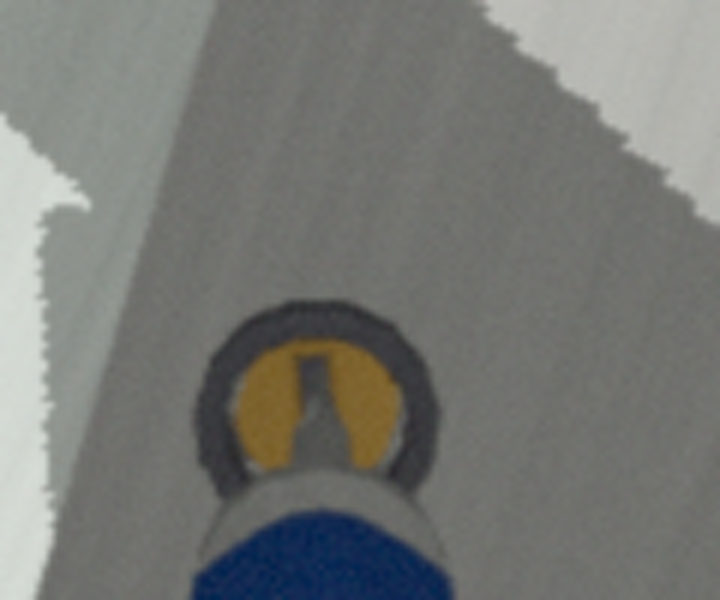

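The slot follows the blade, so the lock is turning. Next I'll turn past 90° to take up the slack.

```bash
python3 -m jog '[{"rot":[0.8,0,0],"travel":[0,0,0],"jaw":0.9},{"rot":[0.8,0,0],"travel":[0,0,0],"jaw":0.9},{"rot":[0.8,0,0],"travel":[0,0,0],"jaw":0.9},{"rot":[0.8,0,0],"travel":[0,0,0],"jaw":0.9},{"rot":[0.4,0,0],"travel":[0,0,0],"jaw":0.9},{"rot":[0,0,0],"travel":[0,0,0],"jaw":0.9}]'; python3 plan.py
python3 -m jog '[{"rot":[0.5,0,0],"travel":[0,0,0],"jaw":0.9},{"rot":[0.5,0,0],"travel":[0,0,0],"jaw":0.9},{"rot":[0,0,0],"travel":[0,0,0],"jaw":0.9}]'; python3 plan.py .5209 -.1495 .2093 0
python3 - <<'E'
from h import *
cv2.imwrite("pics/w10.png",ctrl.get_image("wrist")[:,:,::-1])
crop('pics/w10.png','pics/w10c.png',270,130,390,230,6)
E
```

```text
time: 18.45
position: [0.5206, -0.1506, 0.2093]
tool_rot: [1.11, 1.268, -1.109]
ft_force: [-3.9, -1.6, 10.4]
grip_width: 0.297
t18.45 pos [ 0.5206 -0.1506  0.2093] jawyaw 7.70 xaxis [ 1.8e-03 -7.0e-04 -1.0e+00] F [-3.9 -1.6 10.4] T [-0.42  1.28  0.  ] w 0.297 q [-0.53  0.11  0.83  1.77 -0.09  1.3   0.45]
time: 18.75
position: [0.5205, -0.1506, 0.2092]
tool_rot: [1.175, 1.229, -1.174]
ft_force: [-2.9, -1.1, 10.3]
grip_width: 0.292
t18.75 pos [ 0.5205 -0.1506  0.2092] jawyaw 2.68 xaxis [ 1.6e-03 -7.0e-04 -1.0e+00] F [-2.9 -1.1 10.3] T [-0.45  1.34 -0.01] w 0.292 q [-0.54  0.11  0.83  1.77 -0.09  1.3   0.36]
rot5 [ 0.54  0.01 -0.02] | travel now-axes [-0.0002  0.0014 -0.0037] | travel target-axes [-0.0002  0.0012 -0.0038] |mm 1 rows>= 0.0
```

View pics/w10c.png

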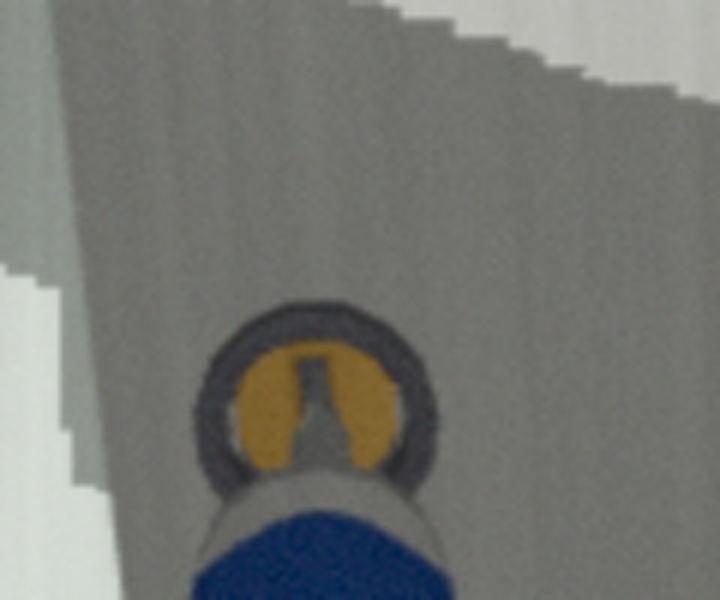

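```bash
python3 -m jog '[{"rot":[0.5,0,0],"travel":[0,0,0],"jaw":0.9},{"rot":[0.5,0,0],"travel":[0,0,0],"jaw":0.9},{"rot":[0,0,0],"travel":[0,0,0],"jaw":0.9}]'; python3 plan.py .5209 -.1495 .2093 0
```

```text
time: 19.1
position: [0.5205, -0.1506, 0.2093]
tool_rot: [1.239, 1.188, -1.238]
ft_force: [-5.0, -1.9, 9.9]
grip_width: 0.295
t19.10 pos [ 0.5205 -0.1506  0.2093] jawyaw -2.31 xaxis [ 1.5e-03 -7.0e-04 -1.0e+00] F [-5.  -1.9  9.9] T [-0.42  1.39  0.04] w 0.295 q [-0.55  0.11  0.84  1.77 -0.09  1.3   0.28]
rot5 [-0.46  0.01 -0.02] | travel now-axes [-0.0001  0.0011 -0.0038] | travel target-axes [-0.0001  0.0013 -0.0037] |mm 1 rows>= 0.0
```

```bash
python3 -m jog '[{"rot":[0,0,0],"travel":[-0.01,0,0],"jaw":0.9},{"rot":[0,0,0],"travel":[-0.01,0,0],"jaw":0.9},{"rot":[0,0,0],"travel":[0,0,0],"jaw":0.9}]'; python3 -m jog '[{"rot":[0,0,0],"travel":[-0.01,0,0],"jaw":0.9},{"rot":[0,0,0],"travel":[-0.02,0,0],"jaw":0.9},{"rot":[0,0,0],"travel":[-0.05,0,0],"jaw":0.9},{"rot":[0,0,0],"travel":[-0.05,0,0],"jaw":0.9},{"rot":[0,0,0],"travel":[0,0,0],"jaw":0.9}]'; python3 plan.py
python3 - <<'E'
from h import *
cv2.imwrite("pics/side11.png",ctrl.get_image("side")[:,:,::-1])
cv2.imwrite("pics/w11.png",ctrl.get_image("wrist")[:,:,::-1])
crop('pics/side11.png','pics/s11c.png',290,240,370,320,8)
crop('pics/w11.png','pics/w11c.png',270,110,390,230,6)
E
```

```text
time: 19.4
position: [0.5204, -0.1505, 0.2146]
tool_rot: [1.238, 1.189, -1.238]
ft_force: [-2.0, -1.8, 3.6]
grip_width: 0.295
time: 19.9
position: [0.5225, -0.1496, 0.2561]
tool_rot: [1.241, 1.186, -1.232]
ft_force: [0.3, -0.1, -1.1]
grip_width: 0.297
t19.90 pos [ 0.5225 -0.1496  0.2561] jawyaw -2.20 xaxis [ 6.9e-03  4.0e-04 -1.0e+00] F [ 0.3 -0.1 -1.1] T [-0.14  0.12  0.01] w 0.297 q [-0.56  0.08  0.84  1.7  -0.06  1.38  0.25]
```

View pics/s11c.png

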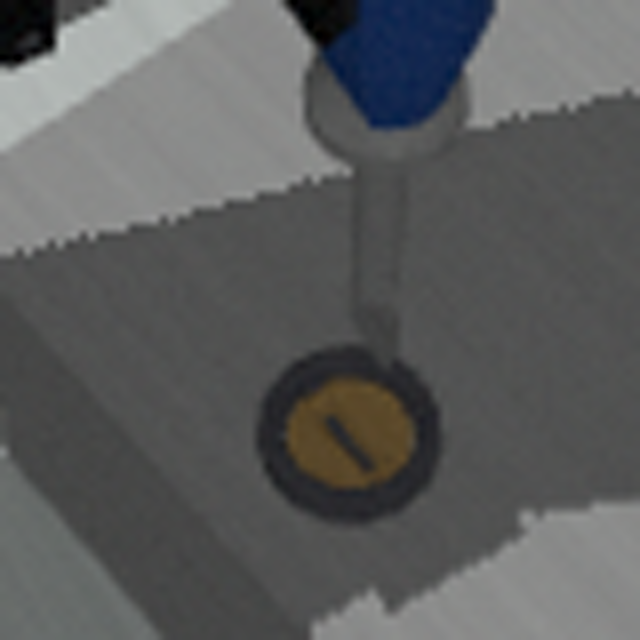

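View pics/w11c.png

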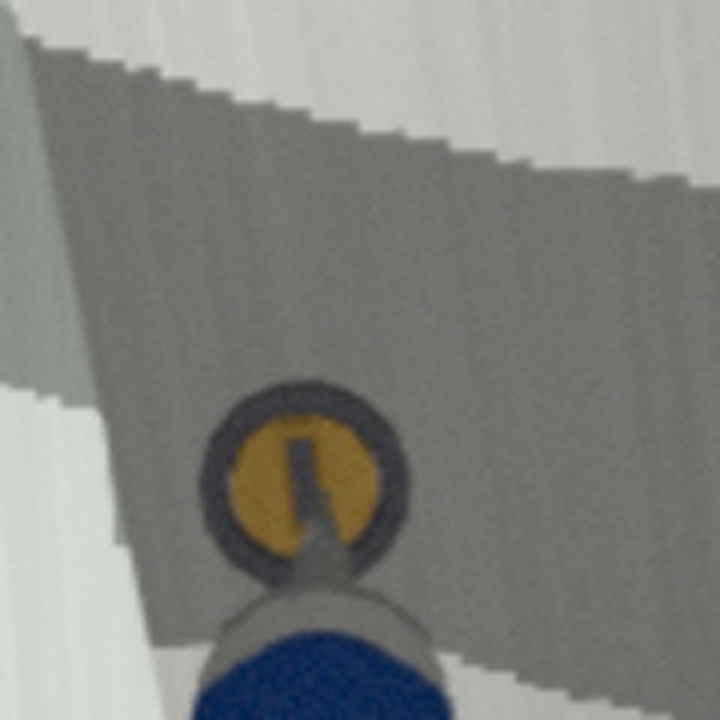

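```bash
python3 - <<'E'
from h import *
s=ctrl.get_state()
c=lambda x,y,z:onz("wrist",270+x/6,110+y/6,z,s)[:2]
for a,b in(((295,440),(308,520)),((286,443),(300,525)),((312,438),(320,490))):
    v=c(*a,.097)-c(*b,.097);print(np.degrees(np.arctan2(v[1],v[0]))-90)
v=c(20,40,.093)-c(150,640,.093);print("edge",np.degrees(np.arctan2(v[1],v[0]))-90)
d=lambda x,y,z:onz("side",290+x/8,240+y/8,z)[:2]
v=d(330,415,.097)-d(372,470,.097);print(np.degrees(np.arctan2(v[1],v[0]))-90)
print(s["time"])
E
```

```text
6.58612010849258
6.9603725923489606
6.251572646070045
edge 8.01668783386961
1.8580275749909703
20.0
```

```bash
python3 -m jog '[{"rot":[0,0,0],"travel":[-0.1,0,0],"jaw":0.9},{"rot":[-0.94,0,0],"travel":[0,0,0],"jaw":0.9},{"rot":[0,0,0],"travel":[-0.1,0,0],"jaw":0.9},{"rot":[0,0,0],"travel":[-0.1,0,0],"jaw":0.9},{"rot":[0,0,0],"travel":[0,0,0],"jaw":0.9}]'; python3 plan.py .5337 .1575 .34 2.48
```

```text
time: 20.5
position: [0.5222, -0.15, 0.3464]
tool_rot: [1.181, 1.224, -1.172]
ft_force: [-0.5, -0.1, -0.7]
grip_width: 0.293
t20.50 pos [ 0.5222 -0.15    0.3464] jawyaw 2.47 xaxis [ 7.5e-03 -1.0e-04 -1.0e+00] F [-0.5 -0.1 -0.7] T [-0.13  0.05  0.04] w 0.293 q [-0.56  0.05  0.84  1.54 -0.04  1.56  0.32]
rot5 [-0.    0.   -0.09] | travel now-axes [ 0.0216  0.0824 -1.0224] | travel target-axes [ 0.0214  0.0827 -1.0224] |mm 308 rows>= 6.2
```

```bash
python3 -m jog '[{"rot":[0,0,-0.09],"travel":[0,0.012,-0.146],"jaw":0.9},{"rot":[0,0,0],"travel":[0,0.012,-0.146],"jaw":0.9},{"rot":[0,0,0],"travel":[0,0.012,-0.146],"jaw":0.9},{"rot":[0,0,0],"travel":[0,0.012,-0.146],"jaw":0.9},{"rot":[0,0,0],"travel":[0,0.012,-0.146],"jaw":0.9},{"rot":[0,0,0],"travel":[0,0.012,-0.146],"jaw":0.9},{"rot":[0,0,0],"travel":[0,0.011,-0.146],"jaw":0.9},{"rot":[0,0,0],"travel":[0,0,0],"jaw":0.9}]'; python3 -m jog '[{"rot":[0,0,0],"travel":[0,0,0],"jaw":0.9}]';  python3 plan.py .5337 .1575 .34 2.48
python3 - <<'E'
from h import *
import pickle
s=ctrl.get_state();pickle.dump(s,open("st12.pkl","wb"))
for n in("wrist","side"): cv2.imwrite(f"pics/{n}12.png",ctrl.get_image(n)[:,:,::-1])
P=[[.5337,.1575,.1],[.5337,.1575,.21]]
for n in("wrist","side"): print(n,proj(n,P,s).round(1))
crop('pics/wrist12.png','pics/w12c.png',250,80,410,230,5)
crop('pics/side12.png','pics/s12c.png',190,40,350,250,2.8)
E
```

```text
time: 21.3
position: [0.5301, 0.167, 0.3404]
tool_rot: [1.165, 1.244, -1.175]
ft_force: [-0.8, 0.6, -1.5]
grip_width: 0.297
time: 21.4
position: [0.5315, 0.1592, 0.3413]
tool_rot: [1.17, 1.236, -1.182]
ft_force: [-0.5, -0.7, -1.6]
grip_width: 0.297
t21.40 pos [0.5315 0.1592 0.3413] jawyaw 2.65 xaxis [-0.0085 -0.002  -1.    ] F [-0.5 -0.7 -1.6] T [-0.16  0.02 -0.02] w 0.297 q [-0.86  0.09  0.57  1.5  -0.05  1.57 -0.25]
rot5 [0.03 0.02 0.1 ] | travel now-axes [0.0042 0.0072 0.006 ] | travel target-axes [0.0043 0.0072 0.006 ] |mm 3 rows>= 0.1
wrist [[326.2 177.5]
 [326.3 197.8]]
side [[260.1 179.2]
 [253.9 137.8]]
```

View pics/w12c.png

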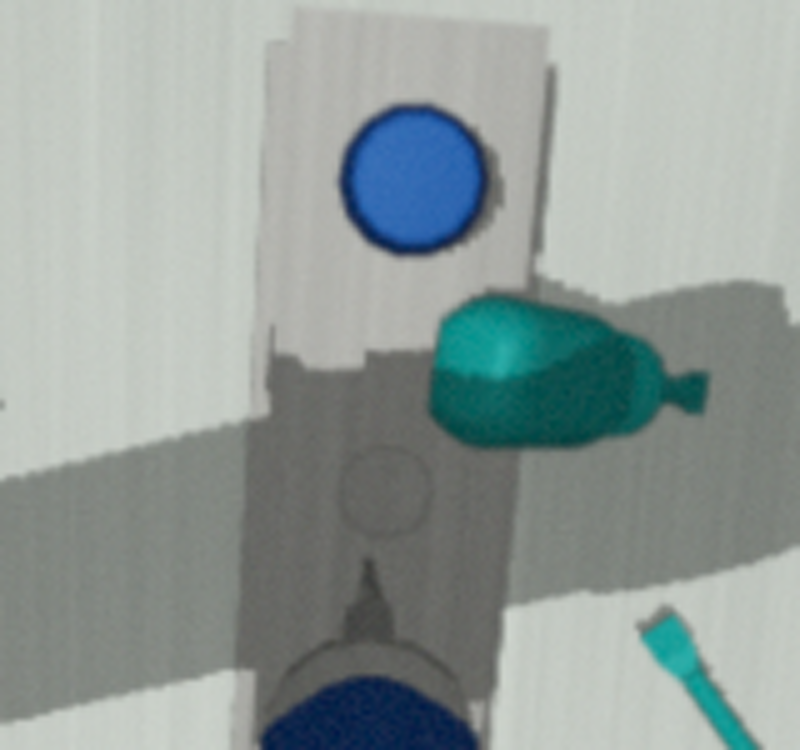

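View pics/s12c.png

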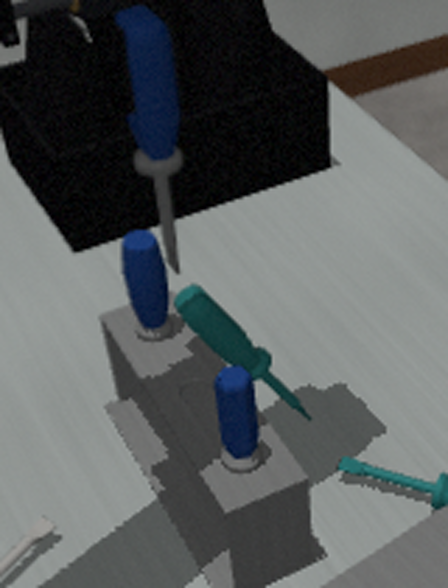

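```bash
python3 -m jog '[{"rot":[0,0,0.1],"travel":[0.004,0.007,0.006],"jaw":0.9},{"rot":[0,0,0],"travel":[0.05,0,0],"jaw":0.9},{"rot":[0,0,0],"travel":[0.1,0,0],"jaw":0.9},{"rot":[0,0,0],"travel":[0.1,0,0],"jaw":0.9},{"rot":[0,0,0],"travel":[0,0,0],"jaw":0.9},{"rot":[0,0,0],"travel":[0,0,0],"jaw":0.9}]';  python3 plan.py .5337 .1575 .145 2.48
```

```text
time: 22.1
position: [0.5343, 0.1556, 0.2667]
tool_rot: [1.179, 1.228, -1.177]
ft_force: [0.6, 1.1, -1.4]
grip_width: 0.297
t22.10 pos [0.5343 0.1556 0.2667] jawyaw 2.43 xaxis [ 1.8e-03  2.0e-04 -1.0e+00] F [ 0.6  1.1 -1.4] T [-0.06  0.03  0.05] w 0.297 q [-0.86  0.1   0.57  1.64 -0.06  1.41 -0.24]
rot5 [-0.01 -0.   -0.02] | travel now-axes [ 0.4057 -0.0024 -0.0062] | travel target-axes [ 0.4057 -0.0017 -0.0063] |mm 122 rows>= 2.4
```

```bash
python3 -m jog '[{"rot":[0,0,0],"travel":[0.04,-0.002,-0.006],"jaw":0.9},{"rot":[0,0,0],"travel":[0.08,0,0],"jaw":0.9},{"rot":[0,0,0],"travel":[0.08,0,0],"jaw":0.9},{"rot":[0,0,0],"travel":[0.08,0,0],"jaw":0.9},{"rot":[0,0,0],"travel":[0.07,0,0],"jaw":0.9},{"rot":[0,0,0],"travel":[0.02,0,0],"jaw":0.9},{"rot":[0,0,0],"travel":[0,0,0],"jaw":0.9},{"rot":[0,0,0],"travel":[0,0,0],"jaw":0.9}]';  python3 plan.py .5337 .1575 .1442 2.48
python3 - <<'E'
from h import *
cv2.imwrite(f"pics/side13.png",ctrl.get_image("side")[:,:,::-1])
crop('pics/side13.png','pics/s13c.png',200,100,330,250,4)
E
```

```text
time: 22.9
position: [0.5352, 0.1584, 0.1573]
tool_rot: [1.181, 1.227, -1.173]
ft_force: [0.9, -1.1, -1.1]
grip_width: 0.293
t22.90 pos [0.5352 0.1584 0.1573] jawyaw 2.48 xaxis [ 0.0048  0.0014 -1.    ] F [ 0.9 -1.1 -1.1] T [-0.12  0.07  0.02] w 0.293 q [-0.84  0.18  0.57  1.79 -0.1   1.2  -0.2 ]
rot5 [-0.   -0.01 -0.06] | travel now-axes [ 0.0437 -0.0053  0.0028] | travel target-axes [ 0.0437 -0.0051  0.0027] |mm 13 rows>= 0.3
```

View pics/s13c.png

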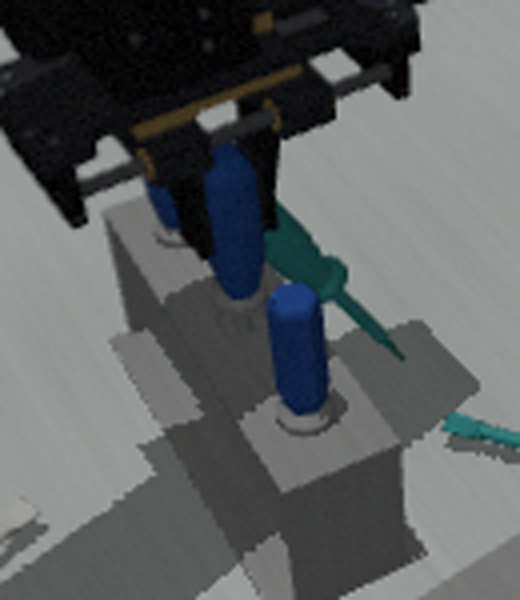

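Inserted, with the ferrule about 13 mm above the plate. Lowering the rest of the way.

```bash
python3 -m jog '[{"rot":[0,0,-0.06],"travel":[0.02,-0.005,0.003],"jaw":0.9},{"rot":[0,0,0],"travel":[0.012,0,0],"jaw":0.9},{"rot":[0,0,0],"travel":[0.006,0,0],"jaw":0.9},{"rot":[0,0,0],"travel":[0,0,0],"jaw":0.9}]';  python3 plan.py .5337 .1575 .1442 2.48;  python3 -m jog '[{"rot":[0,0,0],"travel":[0.004,0,0],"jaw":0.9},{"rot":[0,0,0],"travel":[0,0,0],"jaw":0.9}]'; python3 plan.py .5337 .1575 .1442 2.48
```

```text
time: 23.35
position: [0.5327, 0.1571, 0.1444]
tool_rot: [1.176, 1.231, -1.179]
ft_force: [0.3, 0.2, -2.1]
grip_width: 0.292
t23.35 pos [0.5327 0.1571 0.1444] jawyaw 2.47 xaxis [-2.8e-03  2.0e-04 -1.0e+00] F [ 0.3  0.2 -2.1] T [-0.08 -0.01 -0.07] w 0.292 q [-0.84  0.19  0.57  1.81 -0.11  1.18 -0.2 ]
rot5 [-0.   -0.    0.03] | travel now-axes [ 0.0007  0.0034 -0.0013] | travel target-axes [ 0.0007  0.0034 -0.0013] |mm 1 rows>= 0.0
time: 23.55
position: [0.5328, 0.1571, 0.1442]
tool_rot: [1.177, 1.232, -1.179]
ft_force: [-2.3, -1.8, 4.1]
grip_width: 0.295
t23.55 pos [0.5328 0.1571 0.1442] jawyaw 2.48 xaxis [-2.5e-03  7.0e-04 -1.0e+00] F [-2.3 -1.8  4.1] T [-0.27  0.57 -0.05] w 0.295 q [-0.84  0.19  0.57  1.81 -0.11  1.18 -0.2 ]
rot5 [-0.   -0.01  0.03] | travel now-axes [-0.0001  0.0029 -0.0011] | travel target-axes [-0.0001  0.0029 -0.0011] |mm 1 rows>= 0.0
```

```bash
python3 -m jog '[{"rot":[0,0,0],"travel":[0,0.002,0],"jaw":0.5},{"rot":[0,0,0],"travel":[0,0,0],"jaw":0.2},{"rot":[0,0,0],"travel":[0,0,0],"jaw":-0.06},{"rot":[0,0,0],"travel":[0,0,0],"jaw":-0.06},{"rot":[0,0,0],"travel":[0,0,0],"jaw":-0.06}]'; python3 -m jog '[{"rot":[0,0,0],"travel":[-0.05,0,0],"jaw":-0.06},{"rot":[0,0,0],"travel":[-0.1,0,0],"jaw":-0.06},{"rot":[0,0,0],"travel":[-0.12,0,0],"jaw":-0.06},{"rot":[0,0,0],"travel":[-0.12,0,0],"jaw":-0.06},{"rot":[0,0,0],"travel":[0,0,0],"jaw":-0.06},{"rot":[0,0,0],"travel":[0,0,0],"jaw":-0.06}]'; python3 plan.py .556 -.215 .2 
python3 - <<'E'
from h import *
for n in("wrist","side","top"): cv2.imwrite(f"pics/{n}14.png",ctrl.get_image(n)[:,:,::-1])
crop('pics/side14.png','pics/s14c.png',200,100,330,250,4)
E
```

```text
time: 24.05
position: [0.5334, 0.1571, 0.1431]
tool_rot: [1.176, 1.231, -1.179]
ft_force: [0.1, -0.7, 0.8]
grip_width: 0.508
time: 24.65
position: [0.5343, 0.1572, 0.2619]
tool_rot: [1.179, 1.231, -1.177]
ft_force: [-1.0, -0.9, -0.4]
grip_width: 0.528
t24.65 pos [0.5343 0.1572 0.2619] jawyaw 2.47 xaxis [-2.0e-04  1.7e-03 -1.0e+00] F [-1.  -0.9 -0.4] T [-0.18  0.07  0.03] w 0.528 q [-0.86  0.11  0.57  1.65 -0.06  1.4  -0.24]
rot5 [0. 0. 0.] | travel now-axes [0.2044 0.0189 1.2431] | travel target-axes [0.2044 0.0189 1.2431] |mm 378 rows>= 7.6
```

View pics/s14c.png

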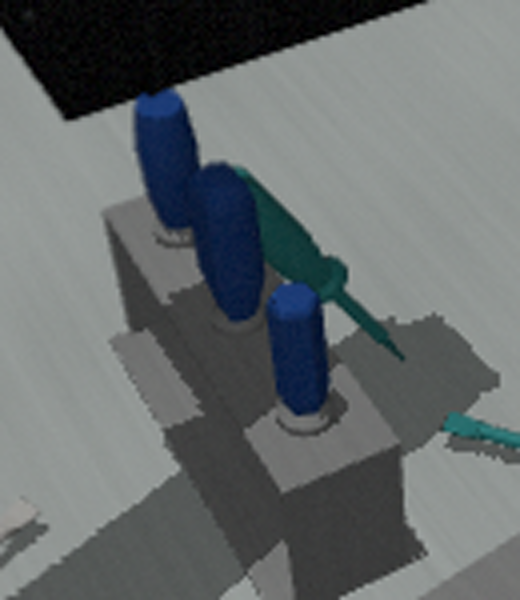

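View pics/wrist14.png

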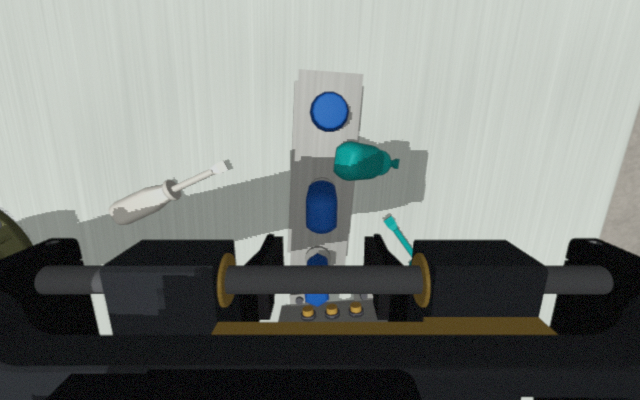

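```bash
python3 -m jog '[{"rot":[0,0,0],"travel":[0,0.046,0.15],"jaw":-0.06},{"rot":[0,0,0],"travel":[0,0.046,0.15],"jaw":-0.06},{"rot":[0,0,0],"travel":[0,0.046,0.15],"jaw":-0.06},{"rot":[0,0,0],"travel":[0,0.046,0.15],"jaw":-0.06},{"rot":[0,0,0],"travel":[0,0.046,0.15],"jaw":-0.06},{"rot":[0,0,0],"travel":[0,0.046,0.15],"jaw":-0.06},{"rot":[0,0,0],"travel":[0,0.046,0.15],"jaw":-0.06},{"rot":[0,0,0],"travel":[0,0.046,0.15],"jaw":-0.06}]'; python3 -m jog '[{"rot":[0,0,0],"travel":[0.08,0,0],"jaw":-0.06},{"rot":[0,0,0],"travel":[0.12,0,0],"jaw":-0.06},{"rot":[0,0,0],"travel":[0,0,0],"jaw":-0.06},{"rot":[0,0,0],"travel":[0,0,0],"jaw":-0.06}]'; python3 plan.py
python3 - <<'E'
from h import *
import pickle
s=ctrl.get_state();pickle.dump(s,open("st15.pkl","wb"))
cv2.imwrite("pics/w15.png",ctrl.get_image("wrist")[:,:,::-1])
c=proj("wrist",[[.5202,-.1487,.1]],s)[0].astype(int);print(c)
crop('pics/w15.png','pics/w15c.png',c[0]-50,c[1]-40,c[0]+50,c[1]+40,8)
E
```

```text
time: 25.6
position: [0.6595, -0.1991, 0.2582]
tool_rot: [1.175, 1.234, -1.18]
ft_force: [0.7, 0.2, 0.3]
grip_width: 0.531
time: 26.0
position: [0.6588, -0.197, 0.1989]
tool_rot: [1.175, 1.234, -1.18]
ft_force: [-0.9, 0.3, 0.2]
grip_width: 0.524
t26.00 pos [ 0.6588 -0.197   0.1989] jawyaw 2.50 xaxis [-5.4e-03  9.0e-04 -1.0e+00] F [-0.9  0.3  0.2] T [-0.05  0.    0.02] w 0.524 q [-0.27  0.49  0.75  1.4  -0.33  1.39  0.52]
[161 142]
```

View pics/w15c.png

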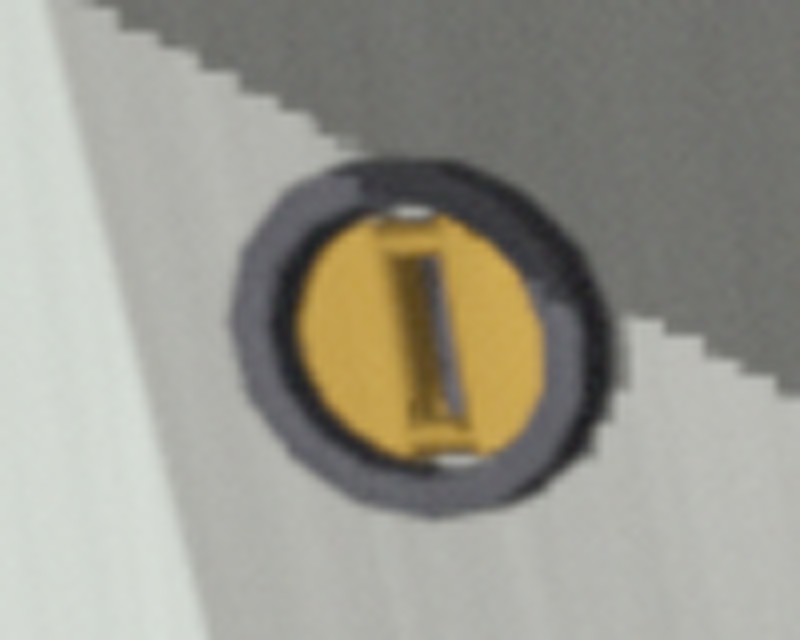

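View pics/w15.png

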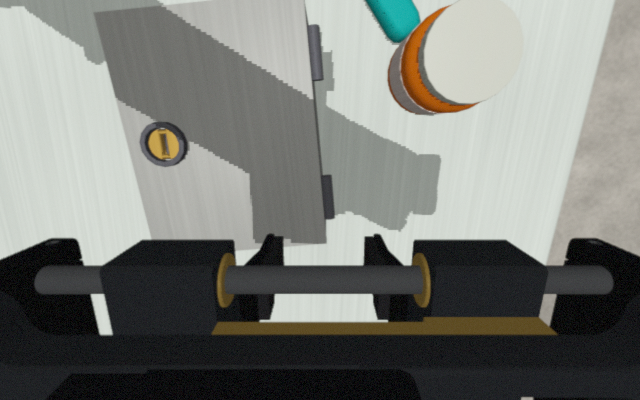

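```bash
python3 - <<'E'
from h import *
import pickle
s=pickle.load(open('st15.pkl','rb'))
c=lambda x,y,z:onz("wrist",111+x/8,102+y/8,z,s)[:2]
for a,b in(((390,255),(411,428)),((442,255),(467,422)),((410,215),(448,455))):
    v=c(*a,.097)-c(*b,.097);print(np.degrees(np.arctan2(v[1],v[0]))-90,np.linalg.norm(v))
v=c(48,0,.093)-c(210,635,.093);print("edge",np.degrees(np.arctan2(v[1],v[0]))-90)
# pixel of head left edge vs collar-top inner left edge
l=np.array([.5202,-.1487,0]);
for h in(0,.003,.006):print(h,((proj("wrist",[l+[0,0,.1-h]],s)-[111,102])*8).round(0),((proj("wrist",[l+[0,0,.1015]],s)-[111,102])*8).round(0))
E
```

```text
1.3558353984738716 0.018143873912717066
3.3488392032184464 0.01750089656650165
3.69538795661245 0.02513755648967175
edge 7.4720650231924
0 [[404. 328.]] [[397. 329.]]
0.003 [[419. 326.]] [[397. 329.]]
0.006 [[433. 324.]] [[397. 329.]]
```

```bash
python3 - <<'E'
from h import *
for n in("side","top"): cv2.imwrite(f"pics/{n}16.png",ctrl.get_image(n)[:,:,::-1])
crop('pics/top16.png','pics/t16c.png',195,90,375,250,4.2)
E
```

```text
(no output)
```

View pics/t16c.png

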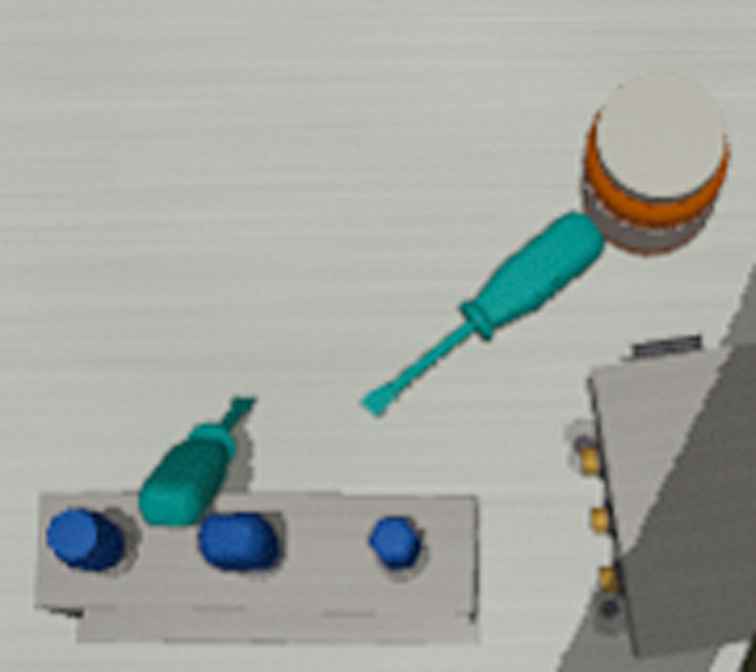

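View pics/side16.png

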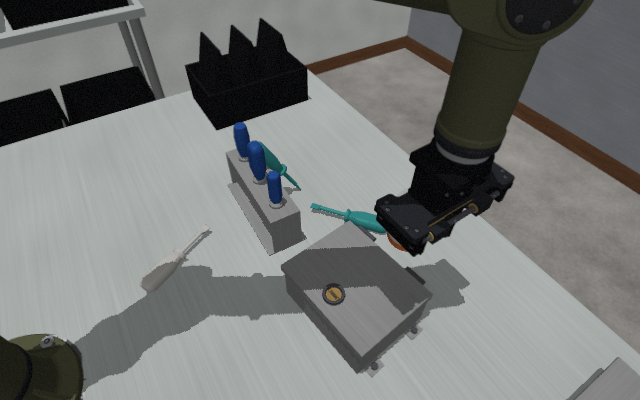

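The three blue tools stand upright in their holes, the driver in the middle one. The lid is shut, the jar is where it was, and the robot is clear of everything. Handing in.

```bash
python3 -c "
from bench import ctrl
print(ctrl.close_job(), ctrl.get_state()['time'])"
```

```text
the job is handed in; nothing more can be done
the job is handed in; nothing more can be done
```

The job is handed in at about 26 s on the robot's clock. The lid is shut, the lock is turned a quarter turn clockwise and has sprung up, and the screwdriver is back upright in the rack's middle hole, where it came from.

- **Lid:** I pushed it down until the wrist force showed firm contact, about 31 N with the fingertips at 93 mm, the height of the shut lid.
- **Lock:** I pressed it in by about 8 mm and turned the driver 100°, to take up the slack between blade and slot. Afterwards the pictures put the slot at about 91° in one view and 94° in another, past the 86° needed.
- **Lock depth, the least certain check:** The spring pushed the blade back up to about 3 mm as I lifted. A slanting close-up ruled out 6 mm (not locked), but read nearer 1 to 2 mm than the expected 3 mm.
- **Rest of the scene:** The cross-head screwdriver, the nut driver and the jar look unmoved. In the last pictures the robot is clear of everything.
- **Loose tools:** The two turquoise drivers and the white one, which were standing free, fell over early on without the robot touching them. One turquoise driver now leans on the rack and the other lies against the jar.

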